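# Rake the jumbled pens into a row and put them away in the drawer

### The arm

A 6-joint arm with a two-finger parallel gripper is mounted at the origin on the work surface. World frame = base frame: x ahead of the robot, y to its left, z up, the work surface at z = 0. Lengths are in mm, angles in rad, forces in N, time in s.
With the tool pointing down it reaches from about 350 to 975 mm from the base axis. Payload 7.1 kg.
Tool frame: the origin (TCP) lies between the finger pads; the fingertips stand 19 mm ahead of it and the grasp point (between the pads) is the TCP; z points along the fingers, y is the line along which they close (so a half turn about z gives the same grasp; the last joint's range is limited). The gripper opens to 88 mm and grips with 3 to 60 N. Pads are 20 mm wide; open, the fingers measure 115 mm over their backs; the gripper's body (75 mm by 178 mm) begins 61 mm behind the grasp point.
Start: joints at [1.237, 0.423, 1.63, -0, 1.089, -0.019], TCP at [193.485, 594.28, 241.675] pointing down, gripper open.
Joint ranges: [-3, 3], [-0.9, 2.11], [0.09, 2.58], [-1.31, 4.45], [0.11, 2.69], [-2.54, 2.54]. Speed limits (rad/s): [2.39, 2.39, 3.01, 3.14, 3.14, 3.14].

### API

Orientations are given as a rotation vector (axis times angle).
In Python, from workcell import ctrl gives the robot as it stands.
- The arm moves only by the tool arm_command, never from a script. Its argument "series" is a list of rows, each an object with "linear": the shift along the tool's x, y, z in m, a list of three; "turn": the turn about the tool's z in rad. A call has 1 to 10 rows; each row shifts and turns the commanded pose from where the row before left it, along the tool's axes as they then stand; what a row does not reach is not made up. A row lasts 1/10 s, in which the tool goes at most 50 mm and 8.59 degrees, less where a joint would pass 70% of its speed; a pose out of reach is approached as far as the arm can. A call with a gripper value outside its range is refused whole. "jaw" is the opening, from -1 (shut) to 1 (fully open), set as the call begins (left out, the last holds). The fingers move at their own pace and stop on an object; the grip force is fixed at half the most. Time passes only in rows, so rows that do not move let the fingers close. It gives the time, the measured TCP pose, the force, the opening and the grip force at its end, in the units of the state.
- ctrl.get_obs(): the state, without advancing time (a new reading comes with each control period).
- ctrl.get_image(name): name is "scene" or "top" or "wrist"; returns a dict with "frame" (420x560x3 uint8, blue, green, red), "fx", "fy", "cx", "cy" (pixels), "k1" (the pictures are not rectified: a ray, as slopes to the right and down, at radius r is drawn at 1 + k1 r^2 times it, then the intrinsics apply), "rvec" (rotation vector, rad) and "tvec" (3), from world to camera coordinates, as OpenCV has them. Camera axes: x right, y down, z forward; pixel columns grow to the right and rows downward; lengths in mm; the calibration is good to about 2 mm. A picture is of the moment at which its call begins. There is no depth.
- ctrl.close_job(): hands the job in; it is judged then, once.
The state is a dict: "t": time; "qpos": joint angles; "qvel": joint speeds; "joint_torque": joint torques, N m; "ee_pos": TCP position; "orientation": TCP orientation; "ft_force": force on the tool from outside, world axes, zero at the start; "moment": the same for the moment, N m; "width": finger opening in mm; "grasp_force": force on a finger pad.
Only numpy, scipy, OpenCV 4.12 (cv2) and the standard library are available. Lean on these libraries where they do the work, as an engineer would, in place of code of your own. Each camera call takes 0.05 s, during which the arm holds its last target. There are 200 camera calls.

### The job

The marker pens in the long stationery tray are in a jumble and the tray stands too far back. Take the rake, hook it on the tray and drag it back until it stands wholly on the grey pad, then, still with the rake, comb the pens in the tray into one close row, all parallel, side by side, and put the rake back in its rest. Put all the pens away in the top drawer of the drawer unit, lying flat, and shut the drawer fully, without tipping the tray or disturbing the other things on the table.

Things in the scene. Friction and masses are not known exactly. Their poses are not given: they have to be found in the camera images.
- pad: Grey felt desk pad with a pale stitched border, ahead of the robot and a little to its left: 280 mm (its x) by 480 mm (its y), as good as flush with the table, fixed. Origin: its centre, at table height; x points to the far side.
- tray_mid (a point): Long dark grey stationery tray holding the pens, loose, 0.2 to 0.42 kg, standing at the far edge of the pad. Outside 166 mm (its x) by 390 mm (its y) by 30 mm tall; walls and floor 5 mm thick, so the inside is 156 by 380 mm. This point is its centre, half-way up (15 mm above the table; the inner floor is 10 mm below this point).
- cab_drawer0 (a joint): Top drawer of the desktop drawer unit, a grey box with two white drawers, fixed at the far right, 270 mm deep, 250 mm wide, 130 mm tall: 0 shut, grows to 0.19 m as the drawer slides out towards the robot; about 1 N of friction. At 0.17 some 164 mm of its inside is clear of the unit's front edge.
- cab_drawer0_handle (a point): Steel bar handle of the top drawer, 11 mm thick, 120 mm long, level, along y, its axis 35 mm in front of the drawer's front and 96 mm above the table (34 mm below the unit's top). This point is its middle; -x is the way the drawer opens. The lower drawer has the same handle 53 mm below: leave it alone.
- drawer_mid (a point): Centre of the top drawer's inner floor (75 mm above the table); moves with the drawer. Inside 225 mm (x, front to back) by 208 mm (y), walls 33 mm high. The inner side of its front wall is 112 mm towards -x of this point; the bar handle 167 mm. The unit's front edge is 118 mm in -x of this point when the drawer is shut, so drawer opening minus 118 mm beyond it (+x) when open.
- rake_grip (a point): Desk rake, loose, 0.12 kg: level beech handle, 18 mm wide, 28 mm tall, 250 mm long, along x, with a toothed blade across its +x end, hanging down as on a hoe. This point: in the centre of the handle's section, about 13 mm behind the balance point, 64 mm above the blade's lower edge. From here the handle reaches 140 mm back, 110 mm ahead; 50 mm of free height below it.
- rake_blade (a point): Aluminium blade of the rake; axes as point rake_grip. Upright, 140 mm wide (y), 10 mm thick (x), 30 mm tall, joined to the handle by a 20 mm wide neck. This point: middle of its lower edge at the inner face (towards the handle), 110 mm ahead of and 64 mm below rake_grip. The gaps between its teeth are narrower than a pen: it acts as a closed straight edge.
- rest: Black rest for the rake, fixed at the robot's right. Origin: at table height, right below where point rake_grip is when the rake is put away; the rake's x then lies along this x, its blade stands on the table and its handle lies in an open-topped fork 78 mm behind (-x) the origin: slot 34 mm wide (y), 24 mm long, slot floor 50 mm and cheek tops 70 mm above the table.
- pen1_mid (a point): Square-barrel marker pen, white with a grey cap, 120 mm long (its x) and 11 by 11 mm thick, 25 g, loose, one of those lying askew across the long tray. All pens are alike; 3 to 5 are there, absent ones read None. This point is the pen's centre, 5.5 mm above what it lies on.
- pen2_mid (a point): Square-barrel marker pen, white with a grey cap, 120 mm long (its x) and 11 by 11 mm thick, 25 g, loose, one of those lying askew across the long tray. All pens are alike; 3 to 5 are there, absent ones read None. This point is the pen's centre, 5.5 mm above what it lies on.
- pen3_mid (a point): Square-barrel marker pen, white with a grey cap, 120 mm long (its x) and 11 by 11 mm thick, 25 g, loose, one of those lying askew across the long tray. All pens are alike; 3 to 5 are there, absent ones read None. This point is the pen's centre, 5.5 mm above what it lies on.
- pen4_mid (a point): Square-barrel marker pen, white with a grey cap, 120 mm long (its x) and 11 by 11 mm thick, 25 g, loose, one of those lying askew across the long tray. All pens are alike; 3 to 5 are there, absent ones read None. This point is the pen's centre, 5.5 mm above what it lies on.
- pen5_mid (a point): Square-barrel marker pen, white with a grey cap, 120 mm long (its x) and 11 by 11 mm thick, 25 g, loose, one of those lying askew across the long tray. All pens are alike; 3 to 5 are there, absent ones read None. This point is the pen's centre, 5.5 mm above what it lies on.
- notes: Block of yellow sticky notes, 76 by 76 by 22 mm, left of the long tray, loose bystander. Origin: the centre of its underside. Not listed: a mug and a dish farther out than 0.79 m ahead of the robot, a stapler right of the drawer unit, and a flat calculator right in front of the robot (nearer than 0.33 m).
- cab_drawer1 (a joint): Lower drawer of the drawer unit, 0 shut; not to be opened.
- tape: Black tape dispenser, 150 mm long, 78 mm tall, left of the pad, loose bystander. Origin: the centre of its underside, on the table.

How it is judged (in metres and radians):
On the way, in this order (a step that is already met when the one before it is completed fails the run):
1. with the rake in the gripper, the long tray stands on the pad (x of tray_mid in the frame of pad between -0.06 and 0.06 m and y of tray_mid in the frame of pad between -0.05 and 0.05 m and height (world z) of tray_mid below 0.02 m and contact force between the fingers and rake above 1 N), for 0.2 s.
2. with the rake in the gripper, the pens lie on the floor of the long tray in one close, parallel row, the tray on the pad (all of step 1 and angle between the x axis of pen1_mid and the x axis of pen2_mid, either way round below 0.2 rad and horizontal distance between pen1_mid and pen2_mid below 0.085 m and angle between the x axis of each of pen1_mid, pen2_mid and the x axis of pen3_mid, either way round below 0.2 rad and horizontal distance between each of pen1_mid, pen2_mid and pen3_mid below 0.085 m and angle between the x axis of each of pen1_mid, pen2_mid, pen3_mid and the x axis of pen4_mid, either way round below 0.2 rad and horizontal distance between each of pen1_mid, pen2_mid, pen3_mid and pen4_mid below 0.085 m and angle between the x axis of each of pen1_mid, pen2_mid, pen3_mid, pen4_mid and the x axis of pen5_mid, either way round below 0.2 rad and horizontal distance between each of pen1_mid, pen2_mid, pen3_mid, pen4_mid and pen5_mid below 0.085 m and x of pen1_mid in the frame of tray_mid between -0.078 and 0.078 m and y of pen1_mid in the frame of tray_mid between -0.19 and 0.19 m and z of each of pen1_mid, pen2_mid, pen3_mid, pen4_mid, pen5_mid in the frame of tray_mid below 0 m and x of pen2_mid in the frame of tray_mid between -0.078 and 0.078 m and y of pen2_mid in the frame of tray_mid between -0.19 and 0.19 m and x of pen3_mid in the frame of tray_mid between -0.078 and 0.078 m and y of pen3_mid in the frame of tray_mid between -0.19 and 0.19 m and x of pen4_mid in the frame of tray_mid between -0.078 and 0.078 m and y of pen4_mid in the frame of tray_mid between -0.19 and 0.19 m and x of pen5_mid in the frame of tray_mid between -0.078 and 0.078 m and y of pen5_mid in the frame of tray_mid between -0.19 and 0.19 m), for 0.2 s.
At the end, for the whole second after the job is handed in: Every pen lies at rest in the top drawer and the drawer is shut (within 12 mm); the long tray is on the pad (centre within 60 mm fore and aft, 50 mm sideways of the pad's); the rake is in its rest (within 30 mm along, 20 mm across, 11 degrees) (x of tray_mid in the frame of pad between -0.06 and 0.06 m and y of tray_mid in the frame of pad between -0.05 and 0.05 m and height (world z) of tray_mid below 0.02 m and value of joint cab_drawer0 below 0.012 m and x of pen1_mid in the frame of drawer_mid between -0.115 and 0.115 m and y of pen1_mid in the frame of drawer_mid between -0.106 and 0.106 m and z of pen1_mid in the frame of drawer_mid between 0 and 0.03 m and linear speed of each of pen1, pen2, pen3, pen4, pen5, tray, rake below 0.03 m/s and angle between pen1_mid's own x axis and vertical between 1.3 and 1.84 rad and x of pen2_mid in the frame of drawer_mid between -0.115 and 0.115 m and y of pen2_mid in the frame of drawer_mid between -0.106 and 0.106 m and z of pen2_mid in the frame of drawer_mid between 0 and 0.03 m and angle between pen2_mid's own x axis and vertical between 1.3 and 1.84 rad and x of pen3_mid in the frame of drawer_mid between -0.115 and 0.115 m and y of pen3_mid in the frame of drawer_mid between -0.106 and 0.106 m and z of pen3_mid in the frame of drawer_mid between 0 and 0.03 m and angle between pen3_mid's own x axis and vertical between 1.3 and 1.84 rad and x of pen4_mid in the frame of drawer_mid between -0.115 and 0.115 m and y of pen4_mid in the frame of drawer_mid between -0.106 and 0.106 m and z of pen4_mid in the frame of drawer_mid between 0 and 0.03 m and angle between pen4_mid's own x axis and vertical between 1.3 and 1.84 rad and x of pen5_mid in the frame of drawer_mid between -0.115 and 0.115 m and y of pen5_mid in the frame of drawer_mid between -0.106 and 0.106 m and z of pen5_mid in the frame of drawer_mid between 0 and 0.03 m and angle between pen5_mid's own x axis and vertical between 1.3 and 1.84 rad and x of rake_grip in the frame of rest between -0.03 and 0.03 m and y of rake_grip in the frame of rest between -0.02 and 0.02 m and z of rake_grip in the frame of rest between 0.056 and 0.072 m and angle between the x axis of rake_grip and the x axis of rest, either way round below 0.2 rad); the robot touches nothing.
It fails at once if the tray is tipped by more than 20 degrees (angle between tray_mid's own z axis and vertical above 0.35 rad).
It fails at once if the lower drawer is pulled out (value of joint cab_drawer1 above 0.03 m).
It fails at once if a bystander (sticky notes, tape dispenser) is moved more than 30 mm (distance of any of notes, tape from where it was at the start of the episode above 0.03 m).
Of pen1, pen2, pen3, pen4, pen5 only 3 to 5 are there at a start; the rules pass over those that are not, and their reading is None.
At some moment in a run one of pen1, pen2, pen3, pen4, pen5 may be knocked a few centimetres aside while the robot is not near it.
It also fails if it takes over 192 s, if anything falls off the work surface, if the arm or the gripper's body presses on something with over 40 N, if the wrist force passes 120 N, or if a joint passes its speed limit or range.

## Working session

There is one attempt and no reset: what is moved stays moved. The work goes in short steps, Python scripts to look and compute and a tool call to move; the robot and the scene stay as the last step left them, time stands still between calls to the robot, and variables do not carry over. Pictures are saved under pics/ and viewed, at most 14 in all, crops included, and the job is handed in when it is done.

Besides the shell and the picture viewer there is one more tool, called as name(argument=value, ...) on one line, values as JSON. arm_command: Moves the arm, as the interface text tells. Its arguments: {"type":"object","properties":{"series":{"type":"array"},"jaw":{"type":"number"}},"required":["series"]}

```bash
ls; mkdir -p pics; cat > h.py <<'E'
import numpy as np, cv2
from workcell import ctrl
def shot(n,f=None):
    im=ctrl.get_image(n)
    if f: cv2.imwrite('pics/'+f,im['frame'])
    return im
def KD(im):
    K=np.array([[im['fx'],0,im['cx']],[0,im['fy'],im['cy']],[0,0,1.]])
    return K,np.array([im['k1'],0,0,0,0.])
def ray(im,uv):
    K,D=KD(im); R=cv2.Rodrigues(np.array(im['rvec'],float))[0]; t=np.array(im['tvec'],float).ravel()
    p=cv2.undistortPoints(np.array(uv,float).reshape(-1,1,2),K,D).reshape(-1,2)
    d=np.c_[p,np.ones(len(p))]@R
    return -R.T@t,d
def onz(im,uv,z):
    c,d=ray(im,uv); s=(z-c[2])/d[:,2]
    return (c+d*s[:,None])[:,:2]
def proj(im,P):
    K,D=KD(im)
    return cv2.projectPoints(np.array(P,float).reshape(-1,1,3),np.array(im['rvec'],float),np.array(im['tvec'],float),K,D)[0].reshape(-1,2)
def st():
    o=ctrl.get_obs(); R=cv2.Rodrigues(np.array(o['orientation'],float))[0]
    print('t',round(o['t'],2),'pos',np.round(o['ee_pos'],1),'x',np.round(R[:,0],3),'y',np.round(R[:,1],3),'z',np.round(R[:,2],3),'F',np.round(o['ft_force'],1),'w',round(o['width'],1),'g',round(o['grasp_force'],1),'q',np.round(o['qpos'],2))
    return o,R
E
python3 - <<'E'
from h import *
st()
for n in ('top','scene'):
    im=shot(n,n+'0.png'); c,_=ray(im,[[280,210]]); print(n,c,im['fx'],im['k1'],onz(im,[[0,0],[559,0],[559,419],[0,419]],0).round())
E
```

```text
pics
t 0.0 pos [193.3 593.8 240.9] x [-0.951  0.31   0.   ] y [ 0.31   0.951 -0.002] z [-0.    -0.001 -1.   ] F [ 0.3 -0.2  0.4] w 87.7 g 0.0 q [ 1.24  0.42  1.63  0.    1.09 -0.02]
top [ 306.56250294   39.88991911 1713.82328757] 497.30839717119966 -0.1597815528393691 [[ 1516.  1189.]
 [ 1511. -1178.]
 [ -157.  -978.]
 [ -138.  1019.]]
scene [1432.81546343 -289.73655659  785.14307271] 406.4049132710525 -0.0759261783596171 [[-4142. -1332.]
 [-1450.  3926.]
 [ 1341.   325.]
 [  914.  -684.]]
```

View pics/top0.png

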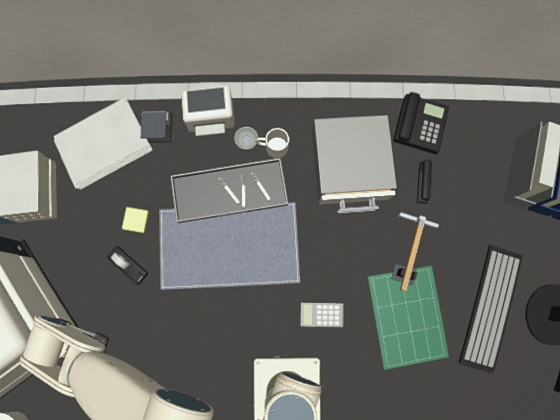

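View pics/scene0.png

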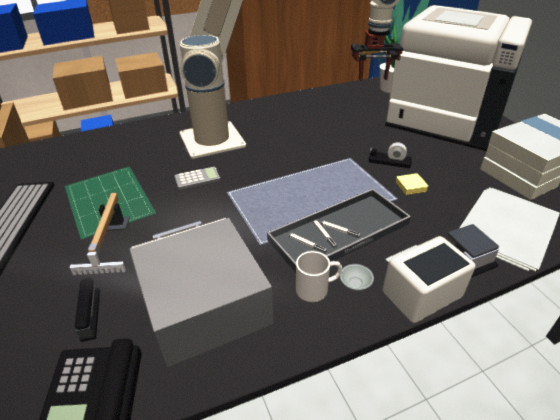

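```bash
cat > a.py <<'E'
from h import *
im=shot('top'); f=im['frame']; cv2.imwrite('pics/c1.png',cv2.resize(f[110:300,150:445],None,fx=2.7,fy=2.7,interpolation=cv2.INTER_CUBIC))
hsv=cv2.cvtColor(f,cv2.COLOR_BGR2HSV)
def big(m,n=1):
    c,_=cv2.findContours(m.astype(np.uint8),0,2); return sorted(c,key=cv2.contourArea)[::-1][:n]
H,S,V=cv2.split(hsv)
m=(H>8)&(H<22)&(S>90)&(V>100); m[:,:380]=0;m[:200]=0;m[300:]=0;m[:,450:]=0
c=big(m)[0]; r=cv2.minAreaRect(c); print('handle px',r); print('handle z78', onz(im,cv2.boxPoints(r),78).round(1).tolist())
m=(H>105)&(H<125)&(S>30)&(V>80); m[:190]=0;m[300:]=0;m[:,:150]=0;m[:,310:]=0
c=big(m)[0]; r=cv2.minAreaRect(c); print('pad',r, onz(im,cv2.boxPoints(r),0).round(1).tolist())
m=(f.min(2)>150); m[:155]=0;m[215:]=0;m[:,:180]=0;m[:,285:]=0
for c in big(m,6):
    if len(c)>4:
        r=cv2.minAreaRect(c); print('pen',cv2.contourArea(c),r,onz(im,cv2.boxPoints(r),16).round(1).tolist())
print(f[190,150:300].tolist()[::8])
E
python3 a.py
```

```text
handle px ((411.60968017578125, 258.16412353515625), (6.685032844543457, 65.958984375), 15.068489074707031)
handle z78 [[330.3, -373.9], [542.0, -442.3], [535.9, -464.4], [324.2, -395.4]]
pad ((185.423095703125, 221.61537170410156), (0.9805806875228882, 11.178619384765625), 78.69007110595703) [[570.3, 369.3], [577.9, 330.7], [574.4, 329.9], [566.9, 368.5]]
pen 74.0 ((230.29615783691406, 192.38076782226562), (26.224031448364258, 3.8590548038482666), 52.12501525878906) [[705.6, 225.5], [714.0, 214.9], [639.6, 157.7], [631.3, 168.3]]
pen 68.0 ((260.2735290527344, 185.64413452148438), (32.9794921875, 3.7581286430358887), 57.528804779052734) [[742.7, 123.4], [750.0, 112.2], [649.6, 50.3], [642.5, 61.4]]
pen 63.5 ((243.5, 194.5), (23.0, 3.0), 90.0) [[705.8, 150.7], [705.7, 140.2], [623.7, 139.8], [623.8, 150.2]]
pen 3.0 ((219.69229125976562, 178.96153259277344), (3.882901668548584, 2.4961509704589844), 33.690067291259766) [[721.2, 237.5], [728.6, 232.8], [720.8, 221.2], [713.3, 226.0]]
pen 1.5 ((279.3652648925781, 163.9119110107422), (13.892441749572754, 4.318894386291504), 59.74356460571289) [[792.3, 38.0], [800.3, 24.8], [756.2, 0.4], [748.3, 13.6]]
pen 1.0 ((276.9189147949219, 204.01351928710938), (1.64398992061615, 10.028338432312012), 80.53767395019531) [[630.1, 46.5], [635.8, 12.1], [630.0, 11.2], [624.4, 45.6]]
[[69, 70, 72], [66, 68, 70], [67, 69, 71], [76, 79, 79], [131, 134, 131], [132, 135, 132], [132, 136, 133], [133, 138, 135], [134, 138, 136], [134, 138, 137], [201, 211, 210], [136, 141, 138], [133, 137, 135], [136, 141, 138], [236, 243, 240], [137, 140, 138], [138, 142, 140], [94, 98, 99], [67, 70, 71]]
```

View pics/c1.png

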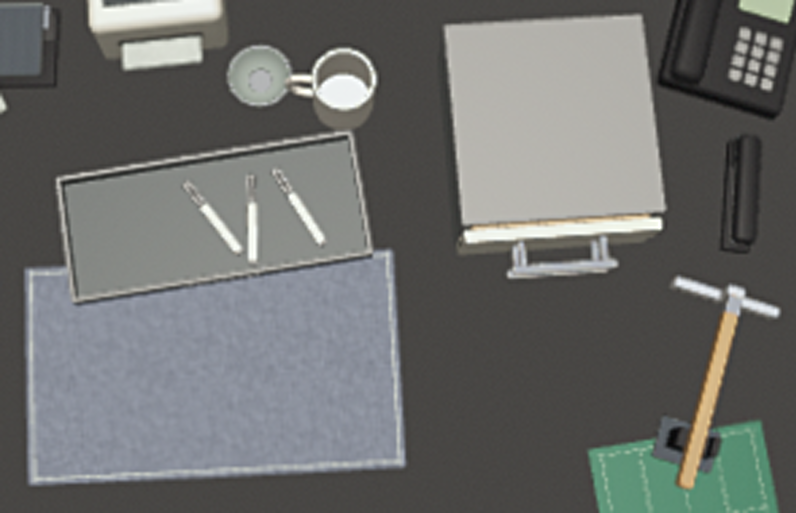

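```bash
cat > b.py <<'E'
from h import *
im=ctrl.get_image('top')
def P(uv,z): return onz(im,np.array(uv)/2.7+[150-.3,110-.3],z)
def rect(n,uv,z):
    p=P(uv,z); e=[np.linalg.norm(p[i]-p[(i+1)%4]) for i in range(4)]; 
    v=(p[0]+p[1]-p[2]-p[3])/2; w=(p[0]-p[1]+p[3]-p[2])/2
    print(n,p.round(0).tolist(),'c',p.mean(0).round(1),'e',np.round(e),'ang x',np.arctan2(v[1],v[0]).round(3),'ang y',np.arctan2(-w[0],w[1]).round(3))
rect('tray',[(56,178),(351,132),(373,252),(76,302)],30)
rect('pad',[(26,268),(390,250),(405,465),(30,484)],0)
rect('cab',[(444,26),(641,14),(665,210),(462,226)],130)
print('bar',P([(512,274),(614,265)],96).round(1))
b=P([(675,283),(778,312)],30);print('blade',b.round(1),b.mean(0))
print('rakehandle',P([(735,303),(687,487)],78).round(1))
for uv in [[(188,185),(240,252)],[(251,176),(253,262)],[(277,172),(322,243)]]:
    p=P(uv,16); d=p[0]-p[1]; print('pen',p.round(0).tolist(),p.mean(0).round(),np.linalg.norm(d).round(),np.arctan2(d[1],d[0]).round(2))
E
python3 b.py
```

```text
tray [[731.0, 402.0], [790.0, 18.0], [631.0, -9.0], [568.0, 371.0]] c [679.9 195.4] e [388. 161. 384. 166.] ang x 0.178 ang y 0.157
pad [[618.0, 444.0], [639.0, -32.0], [361.0, -47.0], [338.0, 430.0]] c [489.  198.8] e [476. 278. 478. 280.] ang x 0.052 ang y 0.046
cab [[898.0, -98.0], [915.0, -348.0], [662.0, -364.0], [643.0, -114.0]] c [ 779.4 -230.7] e [250. 254. 250. 256.] ang x 0.062 ang y 0.072
bar [[ 589.4 -177.3]
 [ 599.9 -304.4]]
blade [[ 587.8 -397.1]
 [ 548.9 -531.6]] [ 568.35278142 -464.35087489]
rakehandle [[ 553.9 -460.3]
 [ 327.  -388.4]]
pen [[724.0, 231.0], [634.0, 162.0]] [679. 196.] 113.0 0.65
pen [[735.0, 149.0], [621.0, 145.0]] [678. 147.] 114.0 0.03
pen [[740.0, 115.0], [646.0, 56.0]] [693.  86.] 111.0 0.55
```

```bash
cat >> h.py <<'E'
def plan(*pts,yaw=None,step=45):
    """tool-frame shifts through world points at constant yaw, then the turn to tool-y yaw"""
    o,R=st(); p=np.array(o['ee_pos'],float)
    cur=np.arctan2(R[1,1],R[0,1]); print('yaw_y',cur.round(4), 'turn', None if yaw is None else round(cur-yaw,4))
    if yaw is not None:
        R=np.array([[np.sin(yaw),np.cos(yaw),0],[-np.cos(yaw),np.sin(yaw),0],[0,0,-1]])
    for q in pts:
        d=R.T@(np.array(q,float)-p)/1000; n=int(np.ceil(np.linalg.norm(d)*1000/step)); print(q,n,'x',(d/max(n,1)).round(4),'total',d.round(4)); p=np.array(q,float)
E
python3 -c "
from h import *
plan((430,100,240),(460,-430,150),(460,-430,64),yaw=1.266)"
```

```text
t 0.2 pos [193.4 594.  241.2] x [-0.951  0.31   0.   ] y [ 0.31   0.951 -0.001] z [-0.    -0.001 -1.   ] F [ 0.  -0.  -0.2] w 87.5 g 0.0 q [ 1.24  0.42  1.63 -0.    1.09 -0.02]
yaw_y 1.256 turn -0.01
(430, 100, 240) 13 x [ 0.0288 -0.0308  0.0001] total [ 0.374  -0.4002  0.0012]
(460, -430, 150) 12 x [ 0.0156 -0.0414  0.0075] total [ 0.1877 -0.4966  0.09  ]
(460, -430, 64) 2 x [0.    0.    0.043] total [0.    0.    0.086]
```

```bash
sed -i 's/\[\[np.sin(yaw),np.cos(yaw),0\],\[-np.cos(yaw),np.sin(yaw),0\]/[[-np.sin(yaw),np.cos(yaw),0],[np.cos(yaw),np.sin(yaw),0]/' h.py
python3 -c "
from h import *
plan((430,100,240),(460,-430,150),(460,-430,64),yaw=1.266)"
```

```text
t 0.2 pos [193.4 594.  241.2] x [-0.951  0.31   0.   ] y [ 0.31   0.951 -0.001] z [-0.    -0.001 -1.   ] F [ 0.  -0.  -0.2] w 87.5 g 0.0 q [ 1.24  0.42  1.63 -0.    1.09 -0.02]
yaw_y 1.256 turn -0.01
(430, 100, 240) 13 x [-0.0288 -0.0308  0.0001] total [-0.374  -0.4002  0.0012]
(460, -430, 150) 12 x [-0.0156 -0.0414  0.0075] total [-0.1877 -0.4966  0.09  ]
(460, -430, 64) 2 x [0.    0.    0.043] total [0.    0.    0.086]
```

arm_command(series=[{"linear": [-0.034,-0.036,0],"turn": -0.01},{"linear": [-0.034,-0.036,0],"turn": 0},{"linear": [-0.034,-0.036,0],"turn": 0},{"linear": [-0.034,-0.036,0],"turn": 0},{"linear": [-0.034,-0.036,0],"turn": 0},{"linear": [-0.034,-0.036,0],"turn": 0},{"linear": [-0.034,-0.036,0],"turn": 0},{"linear": [-0.034,-0.036,0],"turn": 0},{"linear": [-0.034,-0.036,0],"turn": 0},{"linear": [-0.034,-0.036,0],"turn": 0}])

```text
t: 1.2
ee_pos: [409.8, 146.7, 241.9]
orientation: [0.477, 3.105, 0.0]
ft_force: [0.1, 0.6, -0.2]
width: 87.9
grasp_force: 0.0
```

arm_command(series=[{"linear": [-0.02,-0.042,0],"turn": 0},{"linear": [-0.02,-0.042,0],"turn": 0},{"linear": [-0.02,-0.042,0],"turn": 0},{"linear": [-0.02,-0.042,0],"turn": 0},{"linear": [-0.02,-0.042,0],"turn": 0},{"linear": [-0.02,-0.042,0],"turn": 0},{"linear": [-0.02,-0.042,0],"turn": 0},{"linear": [-0.02,-0.042,0],"turn": 0},{"linear": [-0.02,-0.042,0],"turn": 0},{"linear": [-0.02,-0.042,0],"turn": 0}])

```text
t: 2.2
ee_pos: [473.9, -314.0, 241.6]
orientation: [0.477, 3.105, 0.0]
ft_force: [-0.0, 0.1, 0.0]
width: 87.6
grasp_force: 0.0
```

```bash
python3 -c "
from h import *
plan((460,-430,150),(460,-430,64),yaw=1.266)"
```

```text
t 2.2 pos [ 473.9 -314.   241.6] x [-0.954  0.3    0.   ] y [0.3   0.954 0.   ] z [ 0.  0. -1.] F [-0.   0.1  0. ] w 87.6 g 0.0 q [-0.61  0.34  1.76  0.    1.04 -1.87]
yaw_y 1.2656 turn -0.0004
(460, -430, 150) 4 x [-0.0054 -0.0287  0.0229] total [-0.0215 -0.1148  0.0916]
(460, -430, 64) 2 x [0.    0.    0.043] total [0.    0.    0.086]
```

arm_command(series=[{"linear": [-0.005,-0.029,0.023],"turn": 0},{"linear": [-0.005,-0.029,0.023],"turn": 0},{"linear": [-0.005,-0.029,0.023],"turn": 0},{"linear": [-0.005,-0.028,0.023],"turn": 0},{"linear": [0,0,0.02],"turn": 0},{"linear": [0,0,0.02],"turn": 0},{"linear": [0,0,0.02],"turn": 0},{"linear": [0,0,0.02],"turn": 0},{"linear": [0,0,0.005],"turn": 0},{"linear": [0,0,0],"turn": 0}])

```text
t: 3.2
ee_pos: [458.2, -427.3, 63.9]
orientation: [-0.477, -3.104, -0.002]
ft_force: [-1.8, 0.2, -0.2]
width: 87.9
grasp_force: 0.0
```

arm_command(series=[{"linear": [0,0,0],"turn": 0},{"linear": [0,0,0],"turn": 0},{"linear": [0,0,0],"turn": 0},{"linear": [0,0,0],"turn": 0},{"linear": [0,0,0],"turn": 0},{"linear": [0,0,0],"turn": 0},{"linear": [0,0,0],"turn": 0},{"linear": [0,0,0],"turn": 0}], jaw=-1)

```text
t: 4.0
ee_pos: [458.6, -427.7, 64.7]
orientation: [-0.477, -3.105, -0.0]
ft_force: [0.1, 0.1, 0.9]
width: 27.3
grasp_force: 0.0
```

arm_command(series=[{"linear": [0,0,-0.01],"turn": 0},{"linear": [0,0,-0.02],"turn": 0},{"linear": [0,0,-0.03],"turn": 0},{"linear": [0,0,-0.03],"turn": 0},{"linear": [0,0,0],"turn": 0}])

```text
t: 4.5
ee_pos: [460.6, -429.6, 159.4]
orientation: [0.476, 3.099, -0.007]
ft_force: [0.3, -0.2, -1.4]
width: 17.7
grasp_force: 30.0
```

```bash
python3 -c "
from h import *
st()
a=shot('top')['frame'][150:310,360:480]; b=shot('wrist')['frame']
a=cv2.resize(a,None,fx=2.6,fy=2.6)
cv2.imwrite('pics/g1.png',np.hstack([a,cv2.resize(b,(488,416*488//560))[:0] if 0 else cv2.resize(b,(480,a.shape[0]))]))"
```

```text
t 4.5 pos [ 460.6 -429.6  159.4] x [-0.954  0.3   -0.007] y [ 0.3    0.954 -0.003] z [ 0.005 -0.005 -1.   ] F [ 0.3 -0.2 -1.4] w 17.7 g 30.0 q [-0.77  0.53  1.68 -0.    0.93 -2.04]
```

View pics/g1.png

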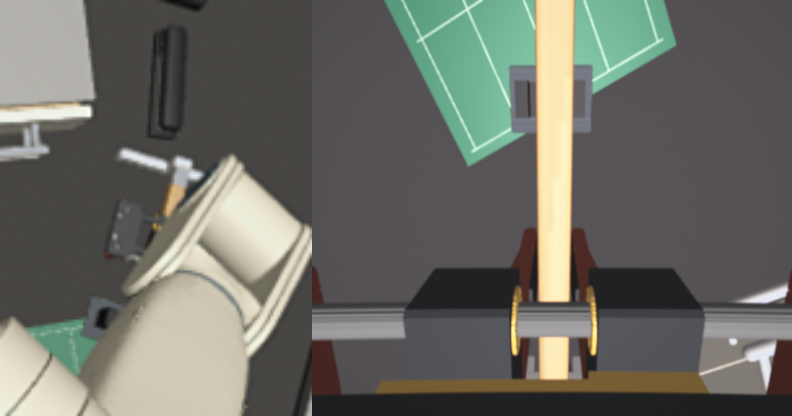

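arm_command(series=[{"linear": [0,0,0.03],"turn": 0},{"linear": [0,0,0.03],"turn": 0},{"linear": [0,0,0.013],"turn": 0},{"linear": [0,0,0.003],"turn": 0},{"linear": [0,0,0.003],"turn": 0},{"linear": [0,0,0],"turn": 0}])

```text
t: 5.2
ee_pos: [458.9, -428.0, 76.4]
orientation: [0.477, 3.105, -0.001]
ft_force: [0.2, -0.4, -1.6]
width: 17.5
grasp_force: 30.0
```

arm_command(series=[{"linear": [0,0,0],"turn": 0},{"linear": [0,0,0],"turn": 0},{"linear": [0,0,0],"turn": 0},{"linear": [0,0,0.008],"turn": 0},{"linear": [0,0,0.008],"turn": 0},{"linear": [0,0,0],"turn": 0}], jaw=-0.2)

```text
t: 5.8
ee_pos: [457.9, -427.0, 58.1]
orientation: [-0.477, -3.103, -0.002]
ft_force: [0.0, 0.1, 0.0]
width: 35.2
grasp_force: 0.0
```

arm_command(series=[{"linear": [0,0,0],"turn": 0},{"linear": [0,0,0],"turn": 0},{"linear": [0,0,0],"turn": 0},{"linear": [0,0,0],"turn": 0},{"linear": [0,0,0],"turn": 0},{"linear": [0,0,0],"turn": 0},{"linear": [0,0,0],"turn": 0}], jaw=-1)

```text
t: 6.5
ee_pos: [458.7, -427.7, 59.8]
orientation: [0.477, 3.105, -0.0]
ft_force: [-0.7, 0.3, -0.5]
width: 18.0
grasp_force: 30.0
```

arm_command(series=[{"linear": [0,0,-0.02],"turn": 0},{"linear": [0,0,-0.04],"turn": 0},{"linear": [0,0,-0.04],"turn": 0},{"linear": [0,0,-0.02],"turn": 0},{"linear": [0,0,0],"turn": -0.12},{"linear": [0,0,0],"turn": -0.12},{"linear": [0,0,0],"turn": -0.12},{"linear": [0,0,0],"turn": -0.11},{"linear": [0,0,0],"turn": 0}])

```text
t: 7.4
ee_pos: [458.5, -427.6, 179.7]
orientation: [0.261, -3.131, -0.0]
ft_force: [0.1, 0.0, -0.9]
width: 17.9
grasp_force: 30.0
```

```bash
python3 -c "
from h import *
plan((493,206,180),(493,206,110),yaw=1.736)"
```

```text
t 7.4 pos [ 458.5 -427.6  179.7] x [-0.986 -0.165  0.   ] y [-0.165  0.986  0.   ] z [-0.  0. -1.] F [ 0.1  0.  -0.9] w 17.9 g 30.0 q [-0.77  0.5   1.67 -0.    0.97 -2.51]
yaw_y 1.737 turn 0.001
(493, 206, 180) 15 x [-0.0092  0.0413 -0.    ] total [-1.382e-01  6.193e-01 -3.000e-04]
(493, 206, 110) 2 x [0.    0.    0.035] total [0.   0.   0.07]
```

arm_command(series=[{"linear": [-0.009,0.02,0],"turn": 0},{"linear": [-0.009,0.04,0],"turn": 0},{"linear": [-0.009,0.04,0],"turn": 0},{"linear": [-0.009,0.04,0],"turn": 0},{"linear": [-0.009,0.04,0],"turn": 0},{"linear": [-0.009,0.04,0],"turn": 0},{"linear": [-0.009,0.04,0],"turn": 0},{"linear": [-0.009,0.04,0],"turn": 0},{"linear": [-0.009,0.04,0],"turn": 0},{"linear": [-0.009,0.04,0],"turn": 0}])

```text
t: 8.4
ee_pos: [484.8, -36.5, 179.9]
orientation: [-0.254, 3.131, -0.0]
ft_force: [-0.2, -0.7, -1.1]
width: 18.1
grasp_force: 30.0
```

arm_command(series=[{"linear": [-0.009,0.04,0],"turn": 0},{"linear": [-0.009,0.04,0],"turn": 0},{"linear": [-0.009,0.04,0],"turn": 0},{"linear": [-0.009,0.04,0],"turn": 0},{"linear": [-0.009,0.04,0],"turn": 0},{"linear": [-0.003,0.039,0.03],"turn": 0},{"linear": [0,0,0.04],"turn": 0},{"linear": [0,0,0],"turn": 0},{"linear": [0,0,0],"turn": 0}])

```text
t: 9.3
ee_pos: [492.4, 205.2, 109.6]
orientation: [0.256, -3.129, 0.001]
ft_force: [-0.1, -0.3, -0.9]
width: 18.0
grasp_force: 30.0
```

```bash
python3 -c "
from h import *
plan((493,206,68),yaw=1.736)
T=shot('top');S=shot('scene')
def crop(im,x0,y0,w,h,f): return cv2.resize(im['frame'][y0:y0+h,x0:x0+w],None,fx=f,fy=f,interpolation=cv2.INTER_CUBIC)
cv2.imwrite('pics/h1.png',np.vstack([crop(T,150,140,160,70,4),crop(S,250,180,160,75,4)]))"
```

```text
t 9.3 pos [492.4 205.2 109.6] x [-0.987 -0.163  0.002] y [-0.163  0.987 -0.001] z [-0.002 -0.001 -1.   ] F [-0.1 -0.3 -0.9] w 18.0 g 30.0 q [ 0.37  0.49  1.91 -0.    0.74 -1.36]
yaw_y 1.7344 turn -0.0016
(493, 206, 68) 1 x [-0.0007  0.0007  0.0416] total [-0.0007  0.0007  0.0416]
```

View pics/h1.png

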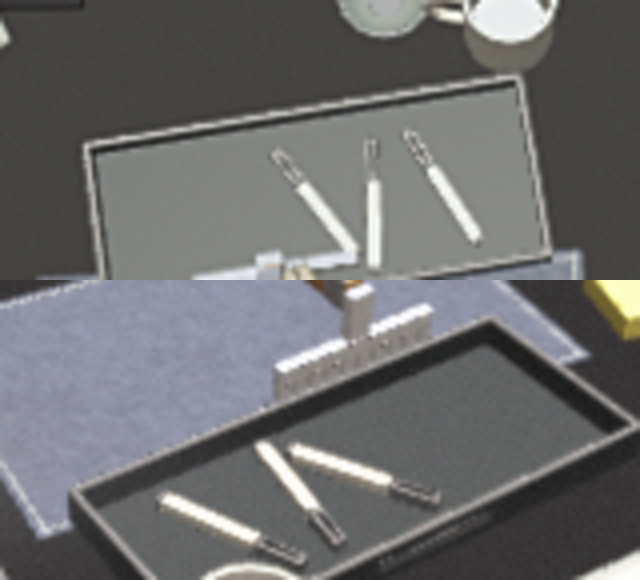

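```bash
python3 -c "
from h import *
im=ctrl.get_image('top')
f=lambda u,v:(150+u/4-.4,140+v/4-.4)
print(onz(im,[f(194,279),f(356,250),f(268,256)],80),'pen/wall z16',onz(im,[f(352,252)],16),'rim',onz(im,[f(105,279),f(550,258)],30))
ux=np.array([.9864,.1643]);uy=np.array([-.1643,.9864]);t=np.array([492.4,205.2])
print(t+115*ux+70*uy,t+115*ux-70*uy)
"
```

```text
[[601.31052073 293.33230486]
 [625.17804855 157.53517302]
 [620.52359617 231.3712269 ]] pen/wall z16 [[635.90814853 165.61563485]] rim [[610.78089657 378.7274383 ]
 [626.88907177  -6.16029488]]
[594.335  293.1425] [617.337  155.0465]
```

arm_command(series=[{"linear": [0.002,0.012,0],"turn": 0},{"linear": [0,0,0.012],"turn": 0},{"linear": [0,0,0.01],"turn": 0},{"linear": [0,0,0.01],"turn": 0},{"linear": [0,0,0.008],"turn": 0},{"linear": [0,0,0],"turn": 0}])

```text
t: 10.05
ee_pos: [488.0, 216.5, 68.0]
orientation: [0.259, -3.128, 0.001]
ft_force: [0.7, 0.5, -1.7]
width: 17.9
grasp_force: 30.0
```

```bash
python3 -c "
from h import *
st()
T=shot('top');S=shot('scene')
def crop(im,x0,y0,w,h,f): return cv2.resize(im['frame'][y0:y0+h,x0:x0+w],None,fx=f,fy=f,interpolation=cv2.INTER_CUBIC)
cv2.imwrite('pics/h2.png',np.vstack([crop(T,150,140,160,70,4),crop(S,250,180,160,75,4)]))"
```

```text
t 10.05 pos [488.  216.5  68. ] x [-0.986 -0.164  0.003] y [-0.164  0.986 -0.001] z [-0.003 -0.001 -1.   ] F [ 0.7  0.5 -1.7] w 17.9 g 30.0 q [ 0.4   0.56  1.92 -0.    0.66 -1.34]
```

View pics/h2.png

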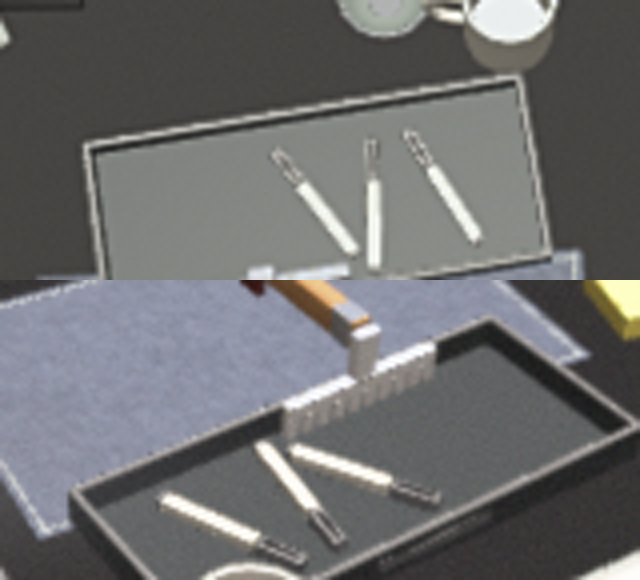

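arm_command(series=[{"linear": [0.003,0,0],"turn": 0},{"linear": [0.005,0,0],"turn": 0},{"linear": [0.008,0.001,0],"turn": 0},{"linear": [0.01,0.001,0],"turn": 0},{"linear": [0.01,0.001,0],"turn": 0},{"linear": [0.01,0.001,0],"turn": 0},{"linear": [0.01,0.001,0],"turn": 0},{"linear": [0.01,0.001,0],"turn": 0},{"linear": [0.01,0.001,0],"turn": 0},{"linear": [0,0,0],"turn": 0}])

```text
t: 11.15
ee_pos: [410.7, 210.9, 69.5]
orientation: [0.26, -3.128, 0.001]
ft_force: [-0.4, -0.4, -0.3]
width: 18.1
grasp_force: 30.0
```

arm_command(series=[{"linear": [0.01,0.001,0],"turn": 0},{"linear": [0.012,0.0015,0],"turn": 0},{"linear": [0.012,0.0015,0],"turn": 0},{"linear": [0.012,0.0015,0],"turn": 0},{"linear": [0.012,0.0015,0],"turn": 0},{"linear": [0.01,0.001,0],"turn": 0},{"linear": [0.01,0.001,0],"turn": 0},{"linear": [0.008,0.001,0],"turn": 0},{"linear": [0,0,0],"turn": 0}])

```text
t: 12.05
ee_pos: [324.8, 206.7, 69.6]
orientation: [0.26, -3.129, 0.001]
ft_force: [-0.1, 0.5, -1.0]
width: 17.9
grasp_force: 30.0
```

```bash
python3 -c "
from h import *
st()
T=shot('top');S=shot('scene')
def crop(im,x0,y0,w,h,f): return cv2.resize(im['frame'][y0:y0+h,x0:x0+w],None,fx=f,fy=f,interpolation=cv2.INTER_CUBIC)
cv2.imwrite('pics/h3.png',np.vstack([crop(T,150,180,160,75,4),crop(S,220,150,160,75,4)]))"
```

```text
t 12.05 pos [324.8 206.7  69.6] x [-0.986 -0.165  0.002] y [-0.165  0.986 -0.001] z [-0.002 -0.001 -1.   ] F [-0.1  0.5 -1. ] w 17.9 g 30.0 q [ 0.54  0.42  2.24  0.    0.48 -1.2 ]
```

View pics/h3.png

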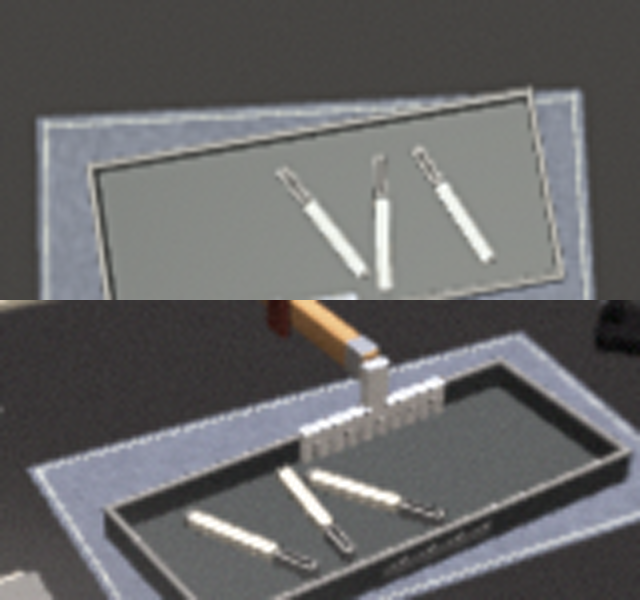

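arm_command(series=[{"linear": [0.006,0.0005,0],"turn": 0},{"linear": [0.006,0.0005,0],"turn": 0},{"linear": [0.003,0,0],"turn": 0},{"linear": [0,0,0],"turn": 0},{"linear": [-0.003,0,0],"turn": 0},{"linear": [0,0,-0.02],"turn": 0},{"linear": [0,0,-0.04],"turn": 0},{"linear": [-0.02,0,-0.04],"turn": 0},{"linear": [-0.04,0,0],"turn": 0},{"linear": [-0.04,0,0],"turn": 0}])

```text
t: 13.15
ee_pos: [414.8, 223.1, 171.7]
orientation: [-0.259, 3.128, 0.002]
ft_force: [-0.5, 0.4, -0.5]
width: 18.1
grasp_force: 30.0
```

```bash
cat > c.py <<'E'
from h import *
# measure tray on pad: dark-grey floor blob + pens, top view
def pens(im,box=(150,175,310,275)):
    f=im['frame']; x0,y0,x1,y1=box; out=[]
    m=np.zeros(f.shape[:2],np.uint8); s=f[y0:y1,x0:x1]; m[y0:y1,x0:x1]=(s.min(2)>165)&((s.max(2).astype(int)-s.min(2))<22)
    for c in cv2.findContours(m,0,2)[0]:
        if cv2.contourArea(c)>35:
            r=cv2.minAreaRect(c); b=onz(im,cv2.boxPoints(r),14); e=np.linalg.norm(b[0]-b[1]),np.linalg.norm(b[1]-b[2])
            d=(b[1]-b[0]) if e[0]>e[1] else (b[2]-b[1]); a=(np.arctan2(d[1],d[0])+np.pi/2)%np.pi-np.pi/2
            print('white part c',onz(im,[r[0]],14)[0].round(1),'len',round(max(e)),'w',round(min(e)),'ang',a.round(3))
E
python3 - <<'E'
from c import *
st(); T=shot('top')
cv2.imwrite('pics/h4.png',cv2.resize(T['frame'][180:300,150:310],None,fx=5,fy=5,interpolation=cv2.INTER_CUBIC)); pens(T)
E
```

```text
t 13.15 pos [414.8 223.1 171.7] x [-0.986 -0.165 -0.003] y [-0.165  0.986  0.001] z [ 0.003  0.002 -1.   ] F [-0.5  0.4 -0.5] w 18.1 g 30.0 q [ 0.47  0.3   2.02  0.    0.82 -1.27]
white part c [454.  295.7] len 114 w 23 ang -1.107
white part c [505.3 184.9] len 55 w 13 ang 0.662
white part c [511.1  67.3] len 83 w 12 ang 0.58
white part c [506.9 137.6] len 115 w 12 ang 0.079
white part c [549.6 259.2] len 152 w 31 ang -1.328
```

View pics/h4.png

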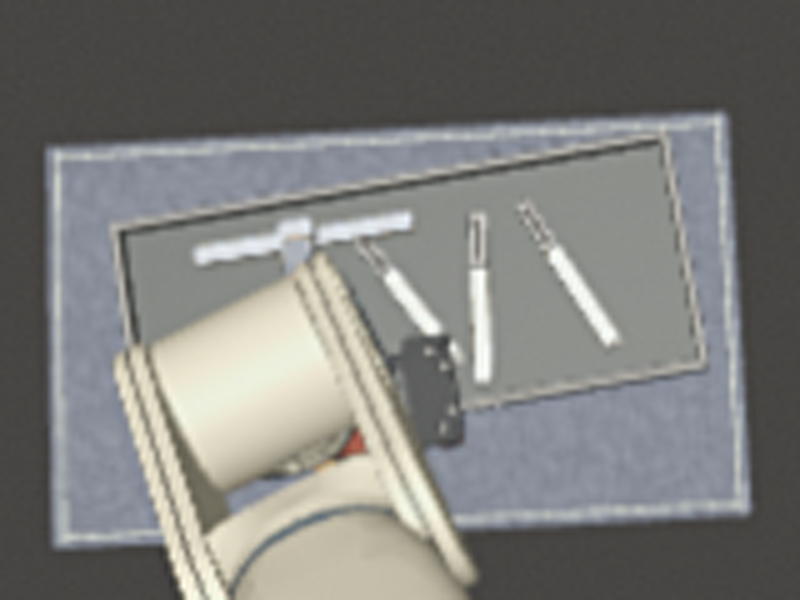

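```bash
cat > d.py <<'E'
from h import *
im=ctrl.get_image('top')
F=lambda q,z: onz(im,np.array(q)/5+[150-.4,180-.4],z)
fl,fr,nr=F([(112,226),(660,134),(706,368)],30)
c=(fl+nr)/2; a=np.arctan2(*(-(fr-fl)*[1,-1])[[0,1]]) if 0 else np.arctan2((fr-nr)[1],(fr-nr)[0]); w=fl-fr; a2=np.arctan2(-w[0],w[1])
print('tray c',c.round(1),'ang',a.round(3),a2.round(3),np.linalg.norm(w).round(),np.linalg.norm(fr-nr).round())
yaw=a2; ux=np.array([np.cos(yaw),np.sin(yaw)]); uy=np.array([-np.sin(yaw),np.cos(yaw)])
for q in [[(366,238),(458,362)],[(479,214),(483,380)],[(522,206),(614,344)]]:
    p=F(q,14); d=p-c; print('pen local ends',np.c_[d@ux,d@uy].round(0).tolist(),'world',p.mean(0).round(0))
p0=np.array([489,198.8]);py=np.array([-.05,.9987]);px=np.array([.9987,.05]);print('in pad',(c-p0)@px,(c-p0)@py)
E
python3 d.py
```

```text
tray c [507.1 186.8] ang 0.183 0.163 383.0 164.0
pen local ends [[47.0, 22.0], [-48.0, -27.0]] world [507. 184.]
pen local ends [[51.0, -58.0], [-63.0, -42.0]] world [509. 137.]
pen local ends [[51.0, -88.0], [-54.0, -134.0]] world [524.  77.]
in pad 17.46987878167003 -12.861813371241475
```

```bash
python3 -c "
from h import *
im=ctrl.get_image('top')
print('tape', onz(im,[(110,252),(118,248),(147,277),(140,283)],40).round(), onz(im,[(110,252),(118,248),(147,277),(140,283)],0).round());print('notes',onz(im,[(127,208),(148,210),(144,232),(122,229)],22).round())
plan((481,346,172),yaw=0.165)
plan((520,100,172),yaw=0.165)
"
```

```text
tape [[462. 602.]
 [476. 575.]
 [377. 470.]
 [357. 493.]] [[465. 616.]
 [480. 587.]
 [379. 480.]
 [358. 504.]]
notes [[618. 554.]
 [610. 479.]
 [533. 490.]
 [544. 569.]]
t 13.3 pos [415.  222.9 169.8] x [-0.987 -0.163 -0.001] y [-0.163  0.987  0.   ] z [ 0.001  0.001 -1.   ] F [-0.4 -1.  -2.6] w 17.7 g 30.0 q [ 0.47  0.31  2.02  0.    0.82 -1.27]
yaw_y 1.7345 turn 1.5695
(481, 346, 172) 4 x [ 0.0277  0.0213 -0.0005] total [ 0.1106  0.0854 -0.0022]
t 13.3 pos [415.  222.9 169.8] x [-0.987 -0.163 -0.001] y [-0.163  0.987  0.   ] z [ 0.001  0.001 -1.   ] F [-0.4 -1.  -2.6] w 17.7 g 30.0 q [ 0.47  0.31  2.02  0.    0.82 -1.27]
yaw_y 1.7345 turn 1.5695
(520, 100, 172) 4 x [-0.0346  0.0209 -0.0005] total [-0.1384  0.0834 -0.0022]
```

arm_command(series=[{"linear": [0,0,0],"turn": 0.14},{"linear": [0,0,0],"turn": 0.145},{"linear": [0,0,0],"turn": 0.145},{"linear": [0,0,0],"turn": 0.145},{"linear": [0,0,0],"turn": 0.145},{"linear": [0,0,0],"turn": 0.145},{"linear": [0,0,0],"turn": 0.145},{"linear": [0,0,0],"turn": 0.145},{"linear": [0,0,0],"turn": 0.145},{"linear": [0,0,0],"turn": 0.145}])

```text
t: 14.3
ee_pos: [411.2, 222.0, 169.0]
orientation: [-1.882, -2.513, 0.004]
ft_force: [-0.1, -0.6, -1.2]
width: 17.4
grasp_force: 30.0
```

arm_command(series=[{"linear": [0,0,0],"turn": 0.125},{"linear": [0.028,0.021,0],"turn": 0},{"linear": [0.028,0.021,0],"turn": 0},{"linear": [0.028,0.021,0],"turn": 0},{"linear": [0.027,0.022,0],"turn": 0},{"linear": [0,0,0.03],"turn": 0},{"linear": [0,0,0.03],"turn": 0},{"linear": [0,0,0],"turn": 0}])

```text
t: 15.1
ee_pos: [474.6, 344.0, 105.4]
orientation: [-2.027, -2.396, 0.015]
ft_force: [-0.7, -0.3, -2.5]
width: 17.6
grasp_force: 30.0
```

```bash
python3 - <<'E'
from h import *
plan((482,346,69),yaw=.165); T=shot('top'); S=shot('scene')
cv2.imwrite('pics/h5.png',np.hstack([cv2.resize(T['frame'][175:275,160:300],None,fx=2.8,fy=2.8,interpolation=cv2.INTER_CUBIC),cv2.resize(S['frame'][150:250,240:380],None,fx=2.8,fy=2.8,interpolation=cv2.INTER_CUBIC)]))
E
```

```text
t 15.1 pos [474.6 344.  105.4] x [-0.166  0.986 -0.004] y [ 0.986  0.166 -0.009] z [-0.008 -0.006 -1.   ] F [-0.7 -0.3 -2.5] w 17.6 g 30.0 q [0.61 0.56 1.79 0.   0.81 0.44]
yaw_y 0.1665 turn 0.0015
(482, 346, 69) 1 x [0.0008 0.0077 0.0364] total [0.0008 0.0077 0.0364]
```

View pics/h5.png

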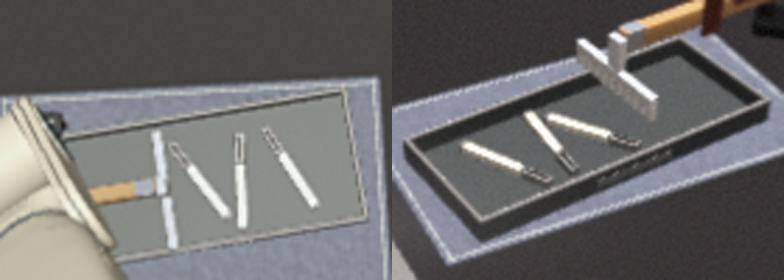

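```bash
python3 - <<'E'
from h import *
plan((482,346,69),yaw=.165)
im=ctrl.get_image('top')
p=onz(im,np.array([(157,131),(174,247)])/2.8+[159.8,174.8],74); c=np.array([507,187.]);yaw=.165
d=p-c; print(p,np.c_[d@[np.cos(yaw),np.sin(yaw)],d@[-np.sin(yaw),np.cos(yaw)]].round(1))
E
```

```text
t 15.2 pos [477.2 345.4 109.2] x [-0.165  0.986 -0.001] y [ 0.986  0.165 -0.003] z [-0.003 -0.002 -1.   ] F [ 0.6  0.6 -0.8] w 17.9 g 30.0 q [0.61 0.55 1.79 0.   0.81 0.44]
yaw_y 0.166 turn 0.001
(482, 346, 69) 1 x [-0.0002  0.0048  0.0402] total [-0.0002  0.0048  0.0402]
[[560.49700668 233.62724883]
 [422.18058728 211.80734073]] [[ 60.4  37.2]
 [-79.6  38.4]]
```

arm_command(series=[{"linear": [0,0.0065,0],"turn": 0},{"linear": [0,0,0.012],"turn": 0},{"linear": [0,0,0.012],"turn": 0},{"linear": [0,0,0.01],"turn": 0},{"linear": [0,0,0.006],"turn": 0},{"linear": [0,0,0],"turn": 0}])

```text
t: 15.85
ee_pos: [484.1, 346.7, 68.2]
orientation: [-2.029, -2.397, 0.004]
ft_force: [0.9, -0.5, -1.0]
width: 17.8
grasp_force: 30.0
```

arm_command(series=[{"linear": [-0.004,0,0],"turn": 0},{"linear": [-0.008,0,0],"turn": 0},{"linear": [-0.01,0,0],"turn": 0},{"linear": [-0.01,0,0],"turn": 0},{"linear": [-0.01,0,0],"turn": 0},{"linear": [-0.01,0,0],"turn": 0},{"linear": [-0.01,0,0],"turn": 0},{"linear": [-0.01,0,0],"turn": 0},{"linear": [-0.01,0,0],"turn": 0},{"linear": [0,0,0],"turn": 0}])

```text
t: 16.85
ee_pos: [498.6, 265.0, 69.6]
orientation: [-2.031, -2.397, 0.001]
ft_force: [0.4, 0.9, -1.1]
width: 18.0
grasp_force: 30.0
```

```bash
python3 - <<'E'
from h import *
plan((482,346,69),yaw=.165); T=shot('top'); S=shot('scene')
cv2.imwrite('pics/h6.png',np.hstack([cv2.resize(T['frame'][175:275,160:300],None,fx=2.8,fy=2.8,interpolation=cv2.INTER_CUBIC),cv2.resize(S['frame'][150:250,240:380],None,fx=2.8,fy=2.8,interpolation=cv2.INTER_CUBIC)]))
E
```

```text
t 16.85 pos [498.6 265.   69.6] x [-0.164  0.986 -0.   ] y [ 0.986  0.164 -0.001] z [-0.001 -0.    -1.   ] F [ 0.4  0.9 -1.1] w 18.0 g 30.0 q [ 0.47  0.59  1.86 -0.    0.7   0.3 ]
yaw_y 0.1649 turn -0.0001
(482, 346, 69) 2 x [ 0.0413 -0.0015  0.0003] total [ 0.0826 -0.003   0.0006]
```

View pics/h6.png

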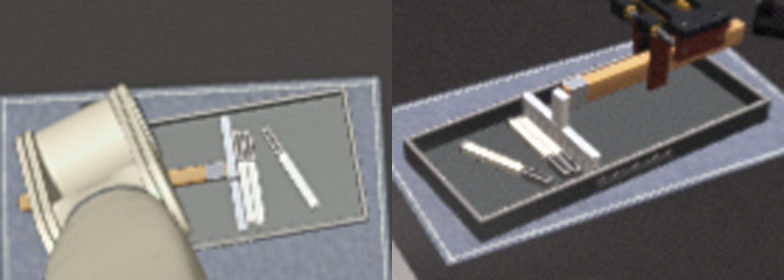

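arm_command(series=[{"linear": [-0.004,0,0],"turn": 0},{"linear": [-0.008,0,0],"turn": 0},{"linear": [-0.008,0,0],"turn": 0},{"linear": [-0.008,0,0],"turn": 0},{"linear": [-0.008,0,0],"turn": 0},{"linear": [-0.008,0,0],"turn": 0},{"linear": [-0.008,0,0],"turn": 0},{"linear": [-0.008,0,0],"turn": 0},{"linear": [-0.005,0,0],"turn": 0},{"linear": [0,0,0],"turn": 0}])

```text
t: 17.95
ee_pos: [509.3, 201.5, 69.6]
orientation: [-2.031, -2.397, 0.001]
ft_force: [-1.0, -0.0, -1.8]
width: 17.6
grasp_force: 30.0
```

arm_command(series=[{"linear": [0,0,0],"turn": 0},{"linear": [0,0,0],"turn": 0},{"linear": [0,0,0],"turn": 0}])

```text
t: 18.25
ee_pos: [509.2, 202.5, 69.7]
orientation: [2.029, 2.398, 0.0]
ft_force: [0.9, 0.3, -0.7]
width: 17.8
grasp_force: 30.0
```

```bash
python3 - <<'E'
from h import *
st(); T=shot('top'); S=shot('scene')
cv2.imwrite('pics/h7.png',np.hstack([cv2.resize(T['frame'][175:275,200:300],None,fx=4,fy=4,interpolation=cv2.INTER_CUBIC),cv2.resize(S['frame'][160:260,240:340],None,fx=4,fy=4,interpolation=cv2.INTER_CUBIC)]))
E
```

```text
t 18.25 pos [509.2 202.5  69.7] x [-0.166  0.986 -0.   ] y [0.986 0.166 0.   ] z [ 0. -0. -1.] F [ 0.9  0.3 -0.7] w 17.8 g 30.0 q [ 0.36  0.57  1.89 -0.    0.68  0.19]
```

View pics/h7.png

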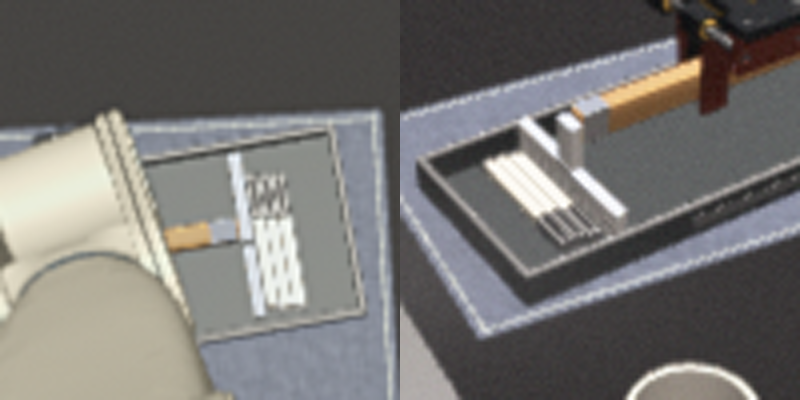

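arm_command(series=[{"linear": [0.005,0,0],"turn": 0},{"linear": [0,0,-0.02],"turn": 0},{"linear": [0,0,-0.04],"turn": 0},{"linear": [0,0,-0.045],"turn": 0},{"linear": [0,0,-0.045],"turn": 0},{"linear": [0,0,0],"turn": -0.14},{"linear": [0,0,0],"turn": -0.14},{"linear": [0,0,0],"turn": -0.14},{"linear": [0,0,0],"turn": -0.14},{"linear": [0,0,0],"turn": -0.14}])

```text
t: 19.35
ee_pos: [508.2, 207.5, 219.7]
orientation: [-1.075, -2.952, 0.0]
ft_force: [0.2, -0.2, -2.1]
width: 18.0
grasp_force: 30.0
```

arm_command(series=[{"linear": [0,0,0],"turn": -0.14},{"linear": [0,0,0],"turn": -0.14},{"linear": [0,0,0],"turn": -0.12},{"linear": [0,0,0],"turn": 0},{"linear": [0,0,0],"turn": 0}])

```text
t: 19.85
ee_pos: [508.3, 207.4, 219.6]
orientation: [-0.482, -3.104, 0.0]
ft_force: [-0.1, -0.2, -1.2]
width: 17.8
grasp_force: 30.0
```

```bash
python3 - <<'E'
from h import *
plan((459,-428,220),yaw=1.266,step=42)
T=shot('top')
cv2.imwrite('pics/h8.png',cv2.resize(T['frame'][190:265,220:320],None,fx=8,fy=8,interpolation=cv2.INTER_CUBIC))
E
```

```text
t 19.85 pos [508.3 207.4 219.6] x [-0.953  0.303  0.   ] y [ 0.303  0.953 -0.   ] z [-0. -0. -1.] F [-0.1 -0.2 -1.2] w 17.8 g 30.0 q [ 0.37  0.34  1.82  0.    0.98 -0.9 ]
yaw_y 1.263 turn -0.003
(459, -428, 220) 16 x [-0.009  -0.0388 -0.    ] total [-1.437e-01 -6.209e-01 -4.000e-04]
```

arm_command(series=[{"linear": [-0.009,-0.03,0],"turn": -0.003},{"linear": [-0.009,-0.04,0],"turn": 0},{"linear": [-0.009,-0.04,0],"turn": 0},{"linear": [-0.009,-0.04,0],"turn": 0},{"linear": [-0.009,-0.04,0],"turn": 0},{"linear": [-0.009,-0.04,0],"turn": 0},{"linear": [-0.009,-0.04,0],"turn": 0},{"linear": [-0.009,-0.04,0],"turn": 0},{"linear": [-0.009,-0.04,0],"turn": 0},{"linear": [-0.009,-0.04,0],"turn": 0}])

```text
t: 20.9
ee_pos: [478.0, -193.6, 219.8]
orientation: [0.476, 3.105, -0.0]
ft_force: [-0.4, 0.9, -0.9]
width: 17.8
grasp_force: 30.0
```

arm_command(series=[{"linear": [-0.009,-0.04,0],"turn": 0},{"linear": [-0.009,-0.04,0],"turn": 0},{"linear": [-0.009,-0.04,0],"turn": 0},{"linear": [-0.009,-0.04,0],"turn": 0},{"linear": [-0.009,-0.04,0],"turn": 0},{"linear": [-0.009,-0.031,0],"turn": 0},{"linear": [0,0,0],"turn": 0},{"linear": [0,0,0],"turn": 0}])

```text
t: 21.7
ee_pos: [460.8, -428.6, 219.2]
orientation: [-0.477, -3.105, -0.001]
ft_force: [-0.1, 0.9, -0.7]
width: 17.7
grasp_force: 30.0
```

```bash
python3 - <<'E'
from h import *
plan((458.7,-427.7,220),(458.7,-427.7,61),yaw=1.2656,step=42)
E
```

```text
t 21.7 pos [ 460.8 -428.6  219.2] x [-0.954  0.3    0.001] y [0.3   0.954 0.001] z [-0.001  0.001 -1.   ] F [-0.1  0.9 -0.7] w 17.7 g 30.0 q [-0.77  0.45  1.64  0.    1.05 -2.03]
yaw_y 1.2662 turn 0.0006
(458.7, -427.7, 220) 1 x [ 0.0023  0.0002 -0.0008] total [ 0.0023  0.0002 -0.0008]
(458.7, -427.7, 61) 4 x [0.     0.     0.0398] total [0.    0.    0.159]
```

View pics/h8.png

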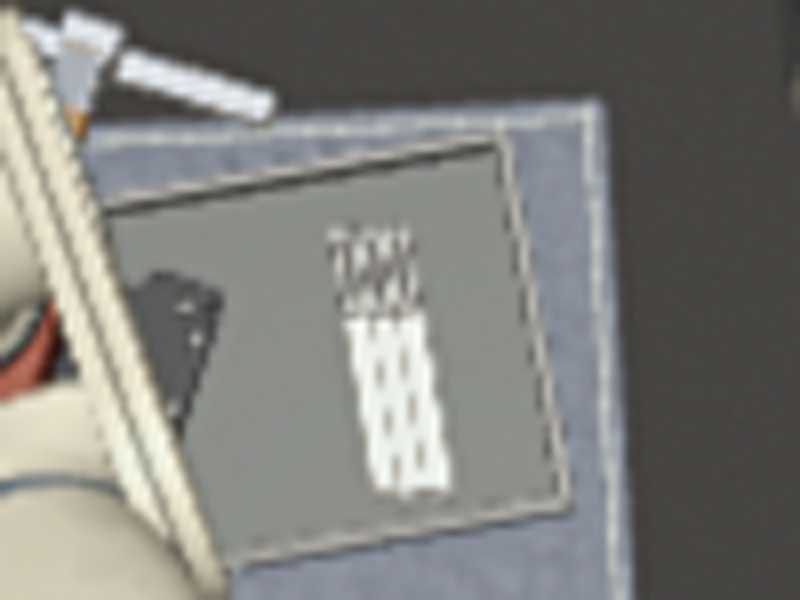

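arm_command(series=[{"linear": [0.002,0,0.03],"turn": 0},{"linear": [0,0,0.04],"turn": 0},{"linear": [0,0,0.04],"turn": 0},{"linear": [0,0,0.03],"turn": 0},{"linear": [0,0,0.01],"turn": 0},{"linear": [0,0,0.006],"turn": 0},{"linear": [0,0,0.002],"turn": 0},{"linear": [0,0,0],"turn": 0}])

```text
t: 22.5
ee_pos: [460.1, -428.4, 63.0]
orientation: [0.472, 3.104, -0.002]
ft_force: [0.2, -0.5, -0.9]
width: 17.9
grasp_force: 30.0
```

```bash
python3 - <<'E'
from h import *
plan((458.7,-427.7,60),yaw=1.2656,step=42)
im=ctrl.get_image('top')
p=onz(im,np.array([(328,225),(410,232),(450,490),(378,495)])/8+[219.6,189.6],16); c=p.mean(0);v=p[0]+p[1]-p[2]-p[3]
print(p.round(),c,np.arctan2(v[1],v[0]), np.linalg.norm(v)/2,np.linalg.norm(p[0]-p[1]),np.linalg.norm(p[2]-p[3]))
E
```

```text
t 22.5 pos [ 460.1 -428.4   63. ] x [-0.955  0.297 -0.002] y [ 0.297  0.955 -0.001] z [ 0.002 -0.001 -1.   ] F [ 0.2 -0.5 -0.9] w 17.9 g 30.0 q [-0.77  0.66  1.71  0.    0.77 -2.04]
yaw_y 1.2691 turn 0.0035
(458.7, -427.7, 60) 1 x [0.0016 0.0002 0.003 ] total [0.0016 0.0002 0.003 ]
[[582.  86.]
 [579.  50.]
 [467.  34.]
 [465.  64.]] [523.27999311  58.46434169] 0.16337441610985348 115.99398037653854 35.58341443794415 30.852423818827315
```

arm_command(series=[{"linear": [0.001,0,0.002],"turn": 0},{"linear": [0,0,0.001],"turn": 0},{"linear": [0,0,0],"turn": 0}])

```text
t: 22.85
ee_pos: [458.6, -428.0, 59.7]
orientation: [0.473, 3.105, -0.001]
ft_force: [-0.4, 0.3, 5.1]
width: 17.7
grasp_force: 30.0
```

arm_command(series=[{"linear": [0,0,0],"turn": 0},{"linear": [0,0,0],"turn": 0},{"linear": [0,0,0],"turn": 0},{"linear": [0,0,0],"turn": 0},{"linear": [0,0,-0.02],"turn": 0},{"linear": [0,0,-0.04],"turn": 0},{"linear": [0,0,-0.04],"turn": 0},{"linear": [0,0,-0.02],"turn": 0},{"linear": [0,0,0],"turn": 0}], jaw=-0.2)

```text
t: 23.75
ee_pos: [459.9, -429.1, 182.1]
orientation: [0.471, 3.101, -0.006]
ft_force: [-0.5, -0.2, 0.1]
width: 35.1
grasp_force: 0.0
```

arm_command(series=[{"linear": [0,0,0],"turn": 0.13},{"linear": [0,0,0],"turn": 0.13},{"linear": [0,0,0],"turn": 0.13},{"linear": [0,0,0],"turn": 0.13},{"linear": [0,0,0],"turn": 0.13},{"linear": [0,0,0],"turn": 0.13},{"linear": [0,0,0],"turn": 0.13},{"linear": [0,0,0],"turn": 0.13},{"linear": [0,0,0],"turn": 0.13},{"linear": [0,0,0],"turn": 0.03}])

```text
t: 24.75
ee_pos: [457.7, -427.0, 176.7]
orientation: [-2.146, -2.29, -0.0]
ft_force: [-0.6, -0.7, 0.4]
width: 35.3
grasp_force: 0.0
```

```bash
python3 - <<'E'
from h import *
plan((594.6,-241,180),(594.6,-241,97),yaw=.065,step=42)
T=shot('top'); S=shot('scene')
f=T['frame'];H,Sa,V=cv2.split(cv2.cvtColor(f,cv2.COLOR_BGR2HSV))
m=((H>8)&(H<22)&(Sa>90)&(V>100)).astype(np.uint8); m[:,:380]=0;m[:200]=0;m[300:]=0;m[:,450:]=0
for c in cv2.findContours(m,0,2)[0]:
    if cv2.contourArea(c)>15: r=cv2.minAreaRect(c);print(r, onz(T,cv2.boxPoints(r),78).round().tolist())
E
```

```text
t 24.75 pos [ 457.7 -427.   176.7] x [-0.065  0.998  0.002] y [ 0.998  0.065 -0.002] z [-0.002  0.002 -1.   ] F [-0.6 -0.7  0.4] w 35.3 g 0.0 q [-0.77  0.5   1.67  0.    0.97 -0.83]
yaw_y 0.0649 turn -0.0001
(594.6, -241, 180) 6 x [ 0.0295  0.0248 -0.0005] total [ 0.1767  0.1487 -0.0033]
(594.6, -241, 97) 2 x [0.     0.     0.0415] total [0.    0.    0.083]
((415.38739013671875, 242.12826538085938), (6.006041049957275, 32.015254974365234), 14.74356460571289) [[437.0, -408.0], [541.0, -441.0], [535.0, -461.0], [431.0, -427.0]]
```

arm_command(series=[{"linear": [0.02,0.017,0],"turn": 0},{"linear": [0.035,0.03,0],"turn": 0},{"linear": [0.035,0.03,0],"turn": 0},{"linear": [0.035,0.03,0],"turn": 0},{"linear": [0.035,0.03,0],"turn": 0},{"linear": [0.017,0.012,0],"turn": 0},{"linear": [0,0,0],"turn": 0},{"linear": [0,0,0],"turn": 0}], jaw=-0.36)

```text
t: 25.65
ee_pos: [594.3, -240.6, 177.7]
orientation: [-2.14, -2.298, 0.001]
ft_force: [-0.4, -0.8, -1.0]
width: 28.2
grasp_force: 0.0
```

```bash
python3 - <<'E'
from h import *
o,R=st()
W=shot('wrist','w1.png')
# predicted bar ends for both hypotheses
d=np.array([.065,-.998])
for x in (595,603):
    print(x,proj(W,[[x-.0649*60*0+s*-.065*60, -241+s*60*.998,96] for s in (-1,0,1)]).round(1).tolist())
print(proj(W,[[o['ee_pos'][0],o['ee_pos'][1],96]]))
E
```

```text
t 25.65 pos [ 594.3 -240.6  177.7] x [-0.071  0.997  0.   ] y [ 0.997  0.071 -0.002] z [-0.002  0.    -1.   ] F [-0.4 -0.8 -1. ] w 28.2 g 0.0 q [-0.4   0.52  1.64 -0.    0.99 -0.47]
595 [[284.2, 290.0], [284.8, 214.0], [285.5, 127.0]]
603 [[294.8, 290.7], [296.1, 214.8], [297.6, 127.9]]
[[283.85287109 213.36510604]]
```

View pics/w1.png

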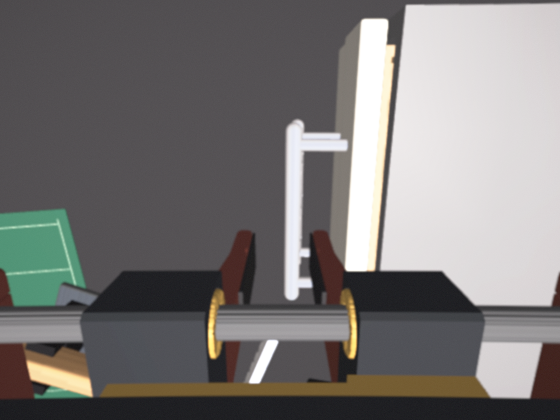

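arm_command(series=[{"linear": [0,0.007,0.02],"turn": 0},{"linear": [0,0,0.02],"turn": 0},{"linear": [0,0,0.02],"turn": 0},{"linear": [0,0,0.015],"turn": 0},{"linear": [0,0,0.005],"turn": 0},{"linear": [0,0,0],"turn": 0}])

```text
t: 26.3
ee_pos: [601.1, -240.9, 98.0]
orientation: [-2.144, -2.295, 0.001]
ft_force: [-0.2, 0.1, 0.2]
width: 28.1
grasp_force: 0.0
```

arm_command(series=[{"linear": [0,0,0],"turn": 0},{"linear": [0,0,0],"turn": 0},{"linear": [0,0,0],"turn": 0},{"linear": [0,0,0],"turn": 0},{"linear": [0,0,0],"turn": 0}], jaw=-1)

```text
t: 26.8
ee_pos: [602.3, -240.6, 99.6]
orientation: [2.142, 2.296, 0.001]
ft_force: [-1.4, 0.0, 6.4]
width: 10.1
grasp_force: 30.0
```

arm_command(series=[{"linear": [0,-0.005,0],"turn": 0},{"linear": [0,-0.012,0],"turn": 0},{"linear": [0,-0.018,0],"turn": 0},{"linear": [0,-0.02,0],"turn": 0},{"linear": [0,-0.02,0],"turn": 0},{"linear": [0,-0.02,0],"turn": 0},{"linear": [0,-0.02,0],"turn": 0},{"linear": [0,-0.02,0],"turn": 0},{"linear": [0,-0.02,0],"turn": 0},{"linear": [0,-0.01,0],"turn": 0}])

```text
t: 27.8
ee_pos: [435.8, -251.3, 99.6]
orientation: [2.144, 2.296, 0.001]
ft_force: [1.8, 4.4, 9.5]
width: 10.1
grasp_force: 30.0
```

arm_command(series=[{"linear": [0,-0.005,0],"turn": 0},{"linear": [0,0,0],"turn": 0},{"linear": [0,0,0],"turn": 0}])

```text
t: 28.1
ee_pos: [431.5, -251.6, 99.5]
orientation: [-2.144, -2.296, -0.001]
ft_force: [-1.2, 3.8, 13.1]
width: 9.9
grasp_force: 30.0
```

arm_command(series=[{"linear": [0,0,0],"turn": 0},{"linear": [0,0,0],"turn": 0},{"linear": [0,0,0],"turn": 0},{"linear": [0,0,-0.02],"turn": 0},{"linear": [0,0,-0.04],"turn": 0},{"linear": [0,0,-0.04],"turn": 0},{"linear": [0,0,0],"turn": 0}], jaw=-0.36)

```text
t: 28.8
ee_pos: [434.5, -253.5, 203.0]
orientation: [2.138, 2.291, 0.002]
ft_force: [0.5, -0.4, -0.3]
width: 28.0
grasp_force: 0.0
```

```bash
python3 - <<'E'
from h import *
plan((523.3,58.5,200),(523.3,58.5,24.5),yaw=-1.406,step=40)
T=shot('top')
f=T['frame']; m=np.zeros(f.shape[:2],np.uint8); s=f[185:260,230:310]; m[185:260,230:310]=(s.min(2)>185)
for c in cv2.findContours(m,0,2)[0]:
    if cv2.contourArea(c)>25: r=cv2.minAreaRect(c); print(r, onz(T,cv2.boxPoints(r),16).round().tolist(), onz(T,[r[0]],16))
cv2.imwrite('pics/d1.png',np.hstack([cv2.resize(T['frame'][185:260,220:300],None,fx=5,fy=5,interpolation=cv2.INTER_CUBIC),cv2.resize(T['frame'][180:255,310:390],None,fx=5,fy=5,interpolation=cv2.INTER_CUBIC)]))
E
```

```text
t 28.8 pos [ 434.5 -253.5  203. ] x [-0.069  0.998 -0.005] y [0.998 0.069 0.007] z [ 0.007 -0.004 -1.   ] F [ 0.5 -0.4 -0.3] w 28.0 g 0.0 q [-0.55  0.3   1.93 -0.    0.91 -0.62]
yaw_y 0.0691 turn 1.4751
(523.3, 58.5, 200) 9 x [ 0.0154 -0.0326  0.0003] total [ 0.1387 -0.2933  0.003 ]
(523.3, 58.5, 24.5) 5 x [0.     0.     0.0351] total [0.     0.     0.1755]
((269.1216125488281, 238.72972106933594), (24.49544906616211, 9.206343650817871), 80.53767395019531) [[548.0, 79.0], [553.0, 48.0], [470.0, 34.0], [465.0, 65.0]] [[508.90305742  56.4605878 ]]
```

arm_command(series=[{"linear": [0,0,0],"turn": 0.145},{"linear": [0,0,0],"turn": 0.148},{"linear": [0,0,0],"turn": 0.148},{"linear": [0,0,0],"turn": 0.148},{"linear": [0,0,0],"turn": 0.148},{"linear": [0,0,0],"turn": 0.148},{"linear": [0,0,0],"turn": 0.148},{"linear": [0,0,0],"turn": 0.148},{"linear": [0,0,0],"turn": 0.148},{"linear": [0,0,0],"turn": 0.146}], jaw=0.36)

```text
t: 29.85
ee_pos: [431.1, -251.5, 196.7]
orientation: [-3.13, -0.249, 0.004]
ft_force: [-0.7, -1.3, -0.4]
width: 59.8
grasp_force: 0.0
```

arm_command(series=[{"linear": [0.0155,-0.033,0],"turn": 0},{"linear": [0.0155,-0.033,0],"turn": 0},{"linear": [0.0155,-0.033,0],"turn": 0},{"linear": [0.0155,-0.033,0],"turn": 0},{"linear": [0.0155,-0.033,0],"turn": 0},{"linear": [0.0155,-0.033,0],"turn": 0},{"linear": [0.0155,-0.033,0],"turn": 0},{"linear": [0.0155,-0.033,0.02],"turn": 0},{"linear": [0.0155,-0.029,0.03],"turn": 0},{"linear": [0,0,0],"turn": 0}])

```text
t: 30.85
ee_pos: [519.4, 62.5, 143.8]
orientation: [-3.13, -0.264, 0.012]
ft_force: [-0.6, -0.3, -0.8]
width: 59.7
grasp_force: 0.0
```

```bash
python3 - <<'E'
from h import *
plan((525,59,60),(525,59,25.5),yaw=-1.406,step=40)
W=shot('wrist'); f=W['frame']
cv2.imwrite('pics/w2.png',f)
m=((f.min(2)>175)).astype(np.uint8)
for c in cv2.findContours(m,0,2)[0]:
    if cv2.contourArea(c)>150: r=cv2.minAreaRect(c); b=onz(W,cv2.boxPoints(r),16); print(cv2.contourArea(c),np.round(r[0]),np.round(r[1]),b.round().tolist(),b.mean(0).round(1))
E
```

```text
t 30.85 pos [519.4  62.5 143.8] x [ 0.986  0.167 -0.007] y [ 0.167 -0.986 -0.001] z [-0.007 -0.    -1.   ] F [-0.6 -0.3 -0.8] w 59.7 g 0.0 q [0.1  0.42 1.92 0.   0.81 1.5 ]
yaw_y -1.4026 turn 0.0034
(525, 59, 60) 3 x [0.0016 0.0015 0.0279] total [0.0049 0.0044 0.0838]
(525, 59, 25.5) 1 x [0.     0.     0.0345] total [0.     0.     0.0345]
341.5 [322. 346.] [12. 83.] [[377.0, 40.0], [390.0, -38.0], [377.0, -41.0], [363.0, 38.0]] [ 3.769e+02 -2.000e-01]
170.0 [ 30. 278.] [ 9. 43.] [[406.0, 289.0], [412.0, 252.0], [403.0, 252.0], [397.0, 289.0]] [404.7 270.6]
1259.0 [282. 288.] [ 29. 116.] [[438.0, 102.0], [455.0, -0.0], [426.0, -7.0], [409.0, 98.0]] [432.   48.3]
3542.0 [289. 207.] [41. 94.] [[463.0, 65.0], [545.0, 78.0], [551.0, 45.0], [469.0, 30.0]] [507.   54.5]
1747.5 [290. 137.] [48. 41.] [[582.0, 84.0], [587.0, 52.0], [550.0, 45.0], [544.0, 78.0]] [565.8  64.8]
8341.0 [196. 115.] [430. 204.] [[500.0, 318.0], [646.0, 273.0], [636.0, -28.0], [472.0, -35.0]] [563.6 131.9]
```

arm_command(series=[{"linear": [0.005,0.0055,0.02],"turn": 0.003},{"linear": [0,0,0.03],"turn": 0},{"linear": [0,0,0.03],"turn": 0},{"linear": [0,0,0.02],"turn": 0},{"linear": [0,0,0.01],"turn": 0},{"linear": [0,0,0.005],"turn": 0},{"linear": [0,0,0],"turn": 0},{"linear": [0,0,0],"turn": 0}])

```text
t: 31.7
ee_pos: [528.1, 55.1, 34.5]
orientation: [3.131, 0.253, 0.002]
ft_force: [-0.7, -0.1, 0.5]
width: 59.9
grasp_force: 0.0
```

arm_command(series=[{"linear": [-0.002,-0.003,0.006],"turn": 0},{"linear": [0,0,0.003],"turn": 0},{"linear": [0,0,0],"turn": 0},{"linear": [0,0,0],"turn": 0}])

```text
t: 32.1
ee_pos: [525.1, 58.0, 24.7]
orientation: [3.131, 0.254, 0.0]
ft_force: [-0.0, -0.8, -0.2]
width: 59.5
grasp_force: 0.0
```

arm_command(series=[{"linear": [0,0,0],"turn": 0},{"linear": [0,0,0],"turn": 0},{"linear": [0,0,0],"turn": 0},{"linear": [0,0,0],"turn": 0},{"linear": [0,0,0],"turn": 0},{"linear": [0,0,0],"turn": 0}], jaw=-1)

```text
t: 32.7
ee_pos: [525.2, 57.9, 24.7]
orientation: [3.131, 0.254, 0.0]
ft_force: [0.2, -0.5, 0.8]
width: 32.8
grasp_force: 30.0
```

arm_command(series=[{"linear": [0,0,-0.01],"turn": 0},{"linear": [0,0,-0.02],"turn": 0},{"linear": [0,0,-0.04],"turn": 0},{"linear": [0,0,-0.045],"turn": 0},{"linear": [0,0,-0.045],"turn": 0.05},{"linear": [0,0,0],"turn": 0.05},{"linear": [0,0,0],"turn": 0}])

```text
t: 33.4
ee_pos: [525.8, 58.0, 186.8]
orientation: [-3.14, -0.096, -0.005]
ft_force: [0.5, 0.5, -1.5]
width: 32.5
grasp_force: 30.0
```

```bash
python3 - <<'E'
from h import *
plan((568,-243,185),(568,-243,96.5),yaw=-1.506,step=38)
T=shot('top')
f=T['frame']; m=np.zeros(f.shape[:2],np.uint8); s=f[185:260,200:310]; m[185:260,200:310]=(s.min(2)>185)
for c in cv2.findContours(m,0,2)[0]:
    if cv2.contourArea(c)>25: r=cv2.minAreaRect(c); print(np.round(r[0]),np.round(r[1]), onz(T,[r[0]],16).round())
E
```

```text
t 33.4 pos [525.8  58.  186.8] x [0.998 0.061 0.003] y [ 0.061 -0.998 -0.   ] z [ 0.003  0.    -1.   ] F [ 0.5  0.5 -1.5] w 32.5 g 30.0 q [0.09 0.36 1.89 0.   0.9  1.6 ]
yaw_y -1.5094 turn -0.0034
(568, -243, 185) 8 x [0.0028 0.0379 0.0002] total [0.0227 0.3031 0.0018]
(568, -243, 96.5) 3 x [0.     0.     0.0295] total [0.     0.     0.0885]
[244. 229.] [61.  3.] [[545. 144.]]
[248. 227.] [59.  3.] [[552. 130.]]
[266. 209.] [23. 32.] [[614.  67.]]
[292. 225.] [64.  3.] [[554. -22.]]
[269. 226.] [60. 40.] [[553.  57.]]
```

arm_command(series=[{"linear": [0.003,0.025,0],"turn": 0},{"linear": [0.003,0.038,0],"turn": 0},{"linear": [0.003,0.038,0],"turn": 0},{"linear": [0.003,0.038,0],"turn": 0},{"linear": [0.003,0.038,0],"turn": 0},{"linear": [0.003,0.038,0],"turn": 0},{"linear": [0.003,0.038,0],"turn": 0},{"linear": [0.002,0.03,0],"turn": 0},{"linear": [0,0.02,0],"turn": 0},{"linear": [0,0,0],"turn": 0}])

```text
t: 34.45
ee_pos: [566.2, -244.9, 183.5]
orientation: [-3.14, -0.094, 0.002]
ft_force: [-0.1, -0.3, -0.3]
width: 32.9
grasp_force: 30.0
```

```bash
python3 - <<'E'
from h import *
plan((568,-243,185),(568,-243,96.5),yaw=-1.506,step=38)
W=shot('wrist')
# expected drawer edges & bar
u=np.array([.998,.065]);v=np.array([-.065,.998]);mid=np.array([598.1,-240.8])
print('bar ends',[proj(W,[[*(mid-167*u+s*60*v),96]]).round()[0].tolist() for s in(-1,1)],'front wall inner',[proj(W,[[*(mid-112*u+s*104*v),108]]).round()[0].tolist() for s in(-1,1)], 'unit edge',[proj(W,[[*(mid+52*u+s*104*v),130]]).round()[0].tolist() for s in(-1,1)])
T=shot('top')
cv2.imwrite('pics/w3.png',np.hstack([cv2.resize(W['frame'],(480,360)),cv2.resize(T['frame'][180:255,310:376],(317,360),interpolation=cv2.INTER_CUBIC)]))
E
```

```text
t 34.45 pos [ 566.2 -244.9  183.5] x [ 0.998  0.06  -0.002] y [ 0.06  -0.998 -0.001] z [-0.002  0.    -1.   ] F [-0.1 -0.3 -0.3] w 32.9 g 30.0 q [-0.43  0.48  1.69 -0.    0.97  1.08]
yaw_y -1.5107 turn -0.0047
(568, -243, 185) 1 x [ 0.0019 -0.0018 -0.0015] total [ 0.0019 -0.0018 -0.0015]
(568, -243, 96.5) 3 x [0.     0.     0.0295] total [0.     0.     0.0885]
bar ends [[354.0, 365.0], [208.0, 366.0]] front wall inner [[420.0, 316.0], [141.0, 317.0]] unit edge [[468.0, 80.0], [88.0, 82.0]]
```

View pics/w3.png

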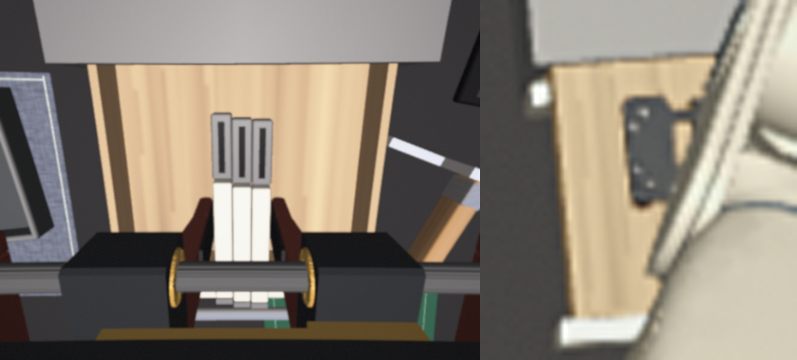

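arm_command(series=[{"linear": [0,0,0.025],"turn": 0},{"linear": [0,0,0.03],"turn": 0},{"linear": [0,0,0.02],"turn": 0},{"linear": [0,0,0.008],"turn": 0},{"linear": [0,0,0.003],"turn": 0},{"linear": [0,0,0],"turn": 0},{"linear": [0,0,0],"turn": 0}])

```text
t: 35.25
ee_pos: [567.5, -243.1, 99.8]
orientation: [3.139, 0.098, 0.002]
ft_force: [-0.3, -0.5, -0.2]
width: 33.0
grasp_force: 30.0
```

arm_command(series=[{"linear": [0,0,0.003],"turn": 0},{"linear": [0,0,0.001],"turn": 0},{"linear": [0,0,0],"turn": 0},{"linear": [0,0,0],"turn": 0}])

```text
t: 35.65
ee_pos: [566.8, -243.2, 94.8]
orientation: [3.14, 0.097, 0.0]
ft_force: [-0.2, 0.4, -1.2]
width: 32.8
grasp_force: 30.0
```

arm_command(series=[{"linear": [0,0,0],"turn": 0},{"linear": [0,0,0],"turn": 0},{"linear": [0,0,0],"turn": 0},{"linear": [0,0,0],"turn": 0},{"linear": [0,0,-0.02],"turn": 0},{"linear": [0,0,-0.04],"turn": 0},{"linear": [0,0,-0.04],"turn": 0},{"linear": [0,0,0],"turn": 0}], jaw=0.3)

```text
t: 36.45
ee_pos: [569.9, -244.5, 200.4]
orientation: [3.136, 0.097, 0.014]
ft_force: [0.6, 0.2, 0.7]
width: 57.5
grasp_force: 0.0
```

```bash
python3 - <<'E'
from h import *
plan((431.5,-252,200),(431.5,-252,99),yaw=.065,step=38)
W=shot('wrist'); f=W['frame']
m=((f.min(2)>165)&((f.max(2).astype(int)-f.min(2))<40)).astype(np.uint8)
for c in cv2.findContours(m,0,2)[0]:
    if cv2.contourArea(c)>300: r=cv2.minAreaRect(c); b=onz(W,cv2.boxPoints(r),86); print(cv2.contourArea(c),np.round(r[0]),np.round(r[1]),b.round().tolist(),b.mean(0).round(1))
E
```

```text
t 36.45 pos [ 569.9 -244.5  200.4] x [0.998 0.062 0.009] y [ 0.062 -0.998  0.005] z [ 0.009 -0.004 -1.   ] F [0.6 0.2 0.7] w 57.5 g 0.0 q [-0.42  0.46  1.68  0.    0.99  1.08]
yaw_y -1.509 turn -1.574
(431.5, -252, 200) 4 x [ 0.0004 -0.0347  0.0001] total [ 0.0015 -0.1386  0.0004]
(431.5, -252, 99) 3 x [0.     0.     0.0337] total [0.    0.    0.101]
1094.5 [283. 352.] [ 20. 146.] [[434.0, -188.0], [442.0, -319.0], [421.0, -321.0], [413.0, -189.0]] [ 427.8 -254.4]
348.0 [537. 227.] [17. 28.] [[552.0, -441.0], [573.0, -448.0], [567.0, -461.0], [545.0, -454.0]] [ 559.2 -450.9]
334.0 [546. 207.] [32. 13.] [[576.0, -441.0], [586.0, -442.0], [578.0, -467.0], [568.0, -466.0]] [ 576.9 -453.8]
3453.0 [280. 222.] [92. 41.] [[588.0, -226.0], [590.0, -258.0], [511.0, -264.0], [509.0, -229.0]] [ 549.8 -244. ]
608.0 [473. 179.] [62. 11.] [[599.0, -368.0], [608.0, -369.0], [592.0, -417.0], [584.0, -416.0]] [ 595.9 -392.4]
395.0 [294. 154.] [42. 10.] [[623.0, -247.0], [623.0, -254.0], [591.0, -257.0], [591.0, -249.0]] [ 606.8 -251.8]
400.0 [279. 153.] [42. 10.] [[623.0, -235.0], [623.0, -243.0], [591.0, -245.0], [591.0, -237.0]] [ 606.9 -240.2]
425.5 [264. 150.] [43. 11.] [[625.0, -224.0], [626.0, -232.0], [593.0, -234.0], [592.0, -225.0]] [ 608.9 -229. ]
480.5 [ 69. 170.] [194.  58.] [[634.0, -37.0], [655.0, -75.0], [526.0, -130.0], [500.0, -87.0]] [578.9 -82. ]
22215.5 [280.  42.] [ 83. 307.] [[704.0, -131.0], [717.0, -339.0], [664.0, -349.0], [651.0, -128.0]] [ 683.9 -236.9]
```

arm_command(series=[{"linear": [-0.03,0,0],"turn": 0},{"linear": [-0.035,0,0],"turn": 0},{"linear": [-0.035,0,0],"turn": 0},{"linear": [-0.035,0,0],"turn": 0},{"linear": [-0.03,0,0],"turn": 0},{"linear": [-0.005,0,0.02],"turn": 0},{"linear": [0,0,0.035],"turn": 0},{"linear": [0,0,0.03],"turn": 0},{"linear": [0,0,0.015],"turn": 0},{"linear": [0,0,0],"turn": 0}], jaw=-1)

```text
t: 37.5
ee_pos: [394.9, -252.2, 91.9]
orientation: [-3.136, -0.097, 0.008]
ft_force: [-0.1, -0.1, 0.2]
width: 0.4
grasp_force: 0.0
```

arm_command(series=[{"linear": [0.01,0,0],"turn": 0},{"linear": [0.015,0,0],"turn": 0},{"linear": [0.02,0,0],"turn": 0},{"linear": [0.02,0,0],"turn": 0},{"linear": [0.02,0,0],"turn": 0},{"linear": [0.02,0,0],"turn": 0},{"linear": [0.02,0,0],"turn": 0},{"linear": [0.02,0,0],"turn": 0},{"linear": [0.015,0,0],"turn": 0},{"linear": [0,0,0],"turn": 0}])

```text
t: 38.5
ee_pos: [560.5, -243.7, 96.1]
orientation: [3.138, 0.099, 0.006]
ft_force: [0.4, -0.3, -0.2]
width: 0.3
grasp_force: 0.0
```

arm_command(series=[{"linear": [0.01,0,0],"turn": 0},{"linear": [0.008,0,0],"turn": 0},{"linear": [0.004,0,0],"turn": 0},{"linear": [0.002,0,0],"turn": 0},{"linear": [0,0,0],"turn": 0}])

```text
t: 39.0
ee_pos: [581.0, -242.4, 94.7]
orientation: [3.14, 0.097, 0.001]
ft_force: [0.0, 0.5, -0.4]
width: 0.6
grasp_force: 0.0
```

arm_command(series=[{"linear": [0.002,0,0],"turn": 0},{"linear": [0.001,0,0],"turn": 0},{"linear": [0,0,0],"turn": 0}])

```text
t: 39.3
ee_pos: [583.7, -242.1, 94.6]
orientation: [-3.14, -0.097, 0.0]
ft_force: [-1.3, 0.4, -0.5]
width: 0.3
grasp_force: 0.2
```

arm_command(series=[{"linear": [0.002,0,0],"turn": 0},{"linear": [0.002,0,0],"turn": 0},{"linear": [0,0,0],"turn": 0},{"linear": [0,0,0],"turn": 0}])

```text
t: 39.7
ee_pos: [588.0, -241.8, 94.7]
orientation: [3.14, 0.097, 0.001]
ft_force: [0.5, 0.3, -0.5]
width: 0.5
grasp_force: 0.0
```

arm_command(series=[{"linear": [0.002,0,0],"turn": 0},{"linear": [0.002,0,0],"turn": 0},{"linear": [0,0,0],"turn": 0},{"linear": [0,0,0],"turn": 0}])

```text
t: 40.1
ee_pos: [589.3, -241.7, 94.6]
orientation: [-3.139, -0.097, 0.008]
ft_force: [-11.0, -3.1, 7.1]
width: 0.3
grasp_force: 5.2
```

arm_command(series=[{"linear": [-0.01,0,0],"turn": 0},{"linear": [-0.03,0,0],"turn": 0},{"linear": [-0.03,0,-0.02],"turn": 0},{"linear": [-0.03,0,-0.04],"turn": 0},{"linear": [-0.02,0,-0.04],"turn": 0},{"linear": [0,-0.02,-0.04],"turn": 0},{"linear": [0,-0.04,0],"turn": 0},{"linear": [0,-0.04,0],"turn": 0},{"linear": [0,0,0],"turn": 0},{"linear": [0,0,0],"turn": 0}])

```text
t: 41.1
ee_pos: [466.0, -148.6, 235.0]
orientation: [3.14, 0.1, 0.002]
ft_force: [0.3, 0.4, -0.7]
width: 0.4
grasp_force: 0.0
```

```bash
python3 - <<'E'
from h import *
st(); T=shot('top','end.png'); f=T['frame']; H,Sa,V=cv2.split(cv2.cvtColor(f,cv2.COLOR_BGR2HSV))
def comps(m,box,amin,z,n):
    x0,y0,x1,y1=box; k=np.zeros(m.shape,np.uint8); k[y0:y1,x0:x1]=m[y0:y1,x0:x1]
    for c in cv2.findContours(k,0,2)[0]:
        if cv2.contourArea(c)>amin: r=cv2.minAreaRect(c); print(n,cv2.contourArea(c),onz(T,cv2.boxPoints(r),z).round().tolist())
comps((H>8)&(H<22)&(Sa>90)&(V>100),(380,200,450,300),15,78,'rake')
comps(f.min(2)>150,(320,190,400,225),12,96,'bar/front')
comps((H>20)&(H<35)&(Sa>80)&(V>120),(110,200,160,240),50,22,'notes')
g0=cv2.imread('pics/top0.png'); d=np.abs(f.astype(int)-g0).max(2)
print('tape diff',d[246:286,105:150].mean(),'mug',d[125:160,232:292].mean())
c=[ (112,226),(660,134),(706,368)]
for q in c: 
    u,v=int(q[0]/5+150),int(q[1]/5+180); print('rim',f[v-1:v+2,u-1:u+2].mean(2).round().tolist())
E
```

```text
t 41.1 pos [ 466.  -148.6  235. ] x [0.998 0.064 0.001] y [ 0.064 -0.998  0.001] z [ 0.001 -0.    -1.   ] F [ 0.3  0.4 -0.7] w 0.4 g 0.0 q [-0.33  0.23  1.93 -0.    0.98  1.17]
rake 345.5 [[332.0, -375.0], [545.0, -442.0], [539.0, -464.0], [326.0, -397.0]]
bar/front 568.5 [[547.0, -142.0], [641.0, -144.0], [640.0, -306.0], [546.0, -302.0]]
bar/front 350.5 [[662.0, -118.0], [661.0, -365.0], [633.0, -363.0], [634.0, -117.0]]
tape diff 1.7344444444444445 mug 2.3719047619047617
rim [[144.0, 157.0, 156.0], [148.0, 177.0, 172.0], [148.0, 167.0, 138.0]]
rim [[178.0, 197.0, 180.0], [155.0, 173.0, 144.0], [142.0, 163.0, 155.0]]
rim [[158.0, 138.0, 149.0], [140.0, 118.0, 143.0], [115.0, 127.0, 144.0]]
```

```bash
python3 -c "
from workcell import ctrl
print(ctrl.close_job())"
```

```text
the job is handed in; nothing more can be done
None
```

I've handed the job in, with no verdict returned: the tray is on the pad, the three pens were combed into a row and lie flat in the shut top drawer, and the rake is back in its rest within about 2 mm of where it started.

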